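# Fit the retaining ring on the tee's spigot with spreading pliers

### The arm

A 6-joint arm with a two-finger parallel gripper is mounted at the origin on the work surface. World frame = base frame: x ahead of the robot, y to its left, z up, the work surface at z = 0. Lengths are in m, angles in rad, forces in N, time in s.
With the tool pointing down it reaches from about 0.275 to 0.775 m from the base axis. Payload 14.6 kg.
Tool frame: the origin (TCP) lies at the very end of the fingers, on their centre line; the grasp point (between the pads) lies 19 mm behind it; z points along the fingers, y is the direction in which the jaws open and shut (so a half turn about z gives the same grasp; the last joint's range is limited). The gripper opens to 85 mm and grips with 20 to 120 N. Pads are 22 mm wide; open, the fingers measure 114 mm over their backs; the gripper's body (76 mm by 85 mm) begins 54 mm behind the grasp point. The pads swing forward as they close: fully open they stand 13 mm farther back than shut.
Start: joints at [-1.488, 0.263, -0.048, 1.259, 0, 1.415], TCP at [0.124, -0.51, 0.231] pointing down, gripper open.
Joint ranges: [-2.65, 2.65], [-0.89, 1.7], [-1.18, 1.37], [-2.13, 2.11], [-1.35, 1.29], [-3.14, 3.14]. Speed limits (rad/s): [1.89, 1.89, 2.57, 2.79, 3.14, 3.14].

### API

Orientations are given as a rotation vector (axis times angle).
In Python, from workcell import env gives the robot as it stands. The module is installed in compiled form; this text tells all that it offers. Calls block until the motion is done:
- env.move_to(position, orientation): joint-space move of the TCP to a pose.
- env.move_linear(position, feed=0.15, ori=None, max_force=None): straight line of the TCP; ori=None keeps the orientation; feed is the mean speed in m/s. With max_force (N) it stops when the force on the tool has changed by that much, and returns True; else False.
- env.movej(angles): joint-space move.
- env.move_gripper(opening): finger opening in m; the grip force is fixed at half the most; returns when the fingers have stopped.
- env.wait(seconds).
- env.solve_ik(position, orientation): joint angles nearest the present ones, or None.
- env.sense(): the state.
- env.get_image(name): name is "side" or "top" or "wrist"; returns (picture, depth): 400x640x3 uint8, red, green, blue; 400x640 float32, m along the optical axis (not along the pixel's ray), 0 where there is no reading.
- env.camera_params(name): a dict with "fx", "fy", "cx", "cy" (pixels), "dist_coeffs" ([k1, k2, p1, p2, k3] as OpenCV has them; the pictures are not rectified), "extrinsics" (4x4, takes a point from world to camera coordinates). Camera axes: x right, y up, looking along -z (the intrinsics and any distortion apply to the point x, -y, -z); pixel columns grow to the right and rows downward; lengths in m; the calibration is good to about 2 mm. A picture is of the moment at which its call begins: read the wrist's pose just before it. camera_params takes no time and is no camera call; for the wrist camera it gives the pose at the moment of the call.
A pose or a line that the arm cannot do raises env.MotionError and nothing moves.
- env.sign_off(): hands the job in, once; it reports no verdict.
Trained networks look in the newest picture that a camera, given by its name, has taken for a name from the list of things; names that differ only in an ending like _2 or _b are one class to them, and where a whole thing is asked for, a point or a joint stands for the part that bears it (a point fixed in the world has none). Each returns a list of dicts, best first, with "conf" (0 to 1); they miss things now and then, are a little off and sometimes report something else, mostly with a low value. They report only what shows in the picture. A call takes as long as a camera call.
- env.regions_of(camera, query): "mask" (400x640 bool, what is visible of it) and "location" ([column, row] in pixels, amid what is visible of it).
The state is a dict: "time_s": time; "joint_pos": joint angles; "qvel": joint speeds; "tau": joint torques, N m; "position": TCP position; "eef_rot": TCP orientation; "wrist_force": force on the tool from outside, world axes, zero at the start; "torque": the same for the moment, N m; "width": finger opening in m.
Only numpy, scipy, OpenCV 4.12 (cv2) and the standard library are available. Lean on these libraries where they do the work, as an engineer would, in place of code of your own. Each camera call takes 0.05 s, during which the arm holds its last target.

### The job

With the spreading pliers, open the retaining ring only as far as it needs, slide it down over the brass tee's spigot until it just gently meets the nut (feel for it, pressing with no more than about 800 g), and let it close fully home in the groove there. Then hang the empty pliers back in the fork of their stand, leaving the other things on the slab alone.

Things in the scene. Friction and masses are not known exactly. Their poses are not given: they have to be found in the camera images.
- pliers: Spreading pliers, steel with black rubber grips, 145 mm, about 210 g, hanging nose-down in the stand's fork. Origin on the hinge pin; z up to the handles, y the line in which handles and jaws move, -x the ring's side. Squeezing the handles spreads the jaws; a spring shuts them. Cross bar 22 mm (x) by 60 mm (y), underside 9 mm below the origin, rests on the fork.
- pliers_grip (a point): Middle between the handle grips, 45 mm above the pin: grasp from above, fingers outside, closing along y. Grips 40 mm high (22 to 62 mm above the pin), 14 mm wide. Width over them here: 62 mm at rest, 43 mm at spread 0.23 (83 mm per rad); faces vertical at 0.23, flared upward at rest. They push back some 4 N per finger at rest, 10 to 16 N with the ring spread.
- pliers_tips (a point): Between the jaw tips, 75 mm below the pin, at mid thickness of the carried, spread ring. Each jaw ends in a blade 14 mm wide in x (-5 to 9) with a notch 4.4 mm high, open outward in y: a 3 mm thick foot goes under the ring's ear, a shoulder over it, both 2.5 mm deep. Shut, the feet measure 12 mm over y and reach 84 mm below the pin; they pass through the closed ring's gap.
- pliers_spread (a joint): Opening of each jaw, rad: 0 at rest, grows as the handles are squeezed; both jaws move alike. The notches meet the ring's ears at about 0.1 and spread the ring from there; the ring is spread by 0.23 at about 0.27. Below 0.03 the notches are clear of the closed ring and can be lifted out (some 66 mm between flat fingers, still held by the spring).
- ring: Steel retaining ring, 4 mm thick, 51 mm across, inside radius 17.7 mm closed, 50 g, on the stand's post, the shut jaw tips already in its gap. Origin: ring's centre, underside; x to the gap, z up. Ears reach x = 47 mm, gap between them 20 mm; the blades press at 33 to 47 mm. Spread, it passes the spigot whose axis lies 3 to 6 mm (best 4) from its origin to +x. Handle it with the pliers only.
- ring_spread (a joint): How far each of the ring's two arms is sprung open, rad: 0 closed. 0.19 or more clears the spigot, 0.23 goes over easily, above 0.34 the ring is spoiled. About 0.01 when home in the groove, 0.11 or more when it clamps on the land above the groove. 1 mm less over the handles opens it by about 0.012. Ring and tee are oiled: the ring centres itself as it closes in the groove.
- stand: Dark steel stand, fixed, origin under it, same yaw as the hanging pliers. A column at +x bears two prongs (top 106 mm up, 44 mm apart, open to -x) with side cheeks 6 mm high, 3 mm play in y. The ring's post (44 mm across, top 35 mm up, plus 3 mm boss inside the ring) is 38 mm to -x of the pliers. Take the ring out below the prongs: lift 15 to 30 mm, then 70 mm to -x, only then higher.
- stand_rest (a point): Where the pliers' origin (hinge pin) lies when they hang in the fork, 115 mm above the stand's origin; axes as the stand.
- spigot_axis (a point): On the tee spigot's vertical axis, 72 mm above the slab, nominal height of the nut's top face. The real tee sits up to 10 mm higher or lower: feel for it. From the nut's face (51 mm across) up: groove 36 mm across, 6 mm high; land 40 mm across, 16 mm high; cone 8 mm high to 29 mm across. The ring belongs in the groove. Harmed by over 8 N with the ring spread, 20 N otherwise.
- turntable: Steel turntable, 136 mm across, 16 mm high, with a nest and the brass tee clamped in it, spigot up, its horizontal arm below the nut; fixed. Origin under its centre, on the slab; yaw arbitrary.
- caliper: Vernier caliper, 190 mm long, lying flat; not to be disturbed. Origin under its middle.
- magnifier: Black magnifier stand, base 72 mm across, 98 mm high; not to be disturbed. Origin under the base.
- cup: Blue plastic sorting cup, 72 mm across, 65 mm high; not to be disturbed. Origin under its centre.
- spare_tee: Another brass tee fitting lying flat, 84 mm long in y, 26 mm high; not to be disturbed. Origin under its middle.

How it is judged:
On the way, in this order (a step that is already met when the one before it is completed fails the run):
1. the ring hangs spread on the pliers, lifted clear of the stand's post (value of joint ring_spread above 0.1 rad and z of ring in the frame of stand above 0.045 m and contact force between ring and stand below 0.2 N), for 0.2 s.
2. the ring has closed home in the spigot's groove (value of joint ring_spread below 0.08 rad and horizontal distance between ring and spigot_axis below 0.004 m and z of ring in the frame of spigot_axis between -0.0125 and 0.0135 m and angle between ring's own z axis and vertical below 0.12 rad), for 0.2 s.
At the end, for the whole second after the job is handed in: The ring is closed (spread under 0.08 rad) in the groove: within 4 mm of the spigot's axis, tilted less than 0.12 rad, underside at most 12.5 mm below or 13.5 mm above the nominal nut face. The pliers hang upright in the fork, hinge within 15 mm of its rest (4 mm in height). Both are at rest (all of step 2 and distance between pliers and stand_rest below 0.015 m and z of pliers in the frame of stand_rest between -0.004 and 0.004 m and angle between pliers's own z axis and vertical below 0.12 rad and linear speed of each of pliers, ring below 0.02 m/s); the robot touches nothing.
It fails at once if the ring is overstretched (more than 0.34 rad) (value of joint ring_spread above 0.34 rad).
It fails at once if the tee is pressed with more than 8 N while the ring is spread (value of joint ring_spread above 0.18 rad and contact force between turntable and anything else above 8 N).
It fails at once if the tee or turntable is pushed with more than 20 N (contact force between turntable and anything else above 20 N).
It fails at once if the fingers handle the ring (contact force between ring and the fingers above 1 N).
It fails at once if a bystander is disturbed (moved more than 20 mm) (distance of any of caliper, magnifier, cup, spare_tee from where it was at the start of the episode above 0.02 m).
It also fails if it takes over 72 s, if anything falls off the work surface, if the arm or the gripper's body presses on something with over 40 N, if the wrist force passes 120 N, or if a joint passes its speed limit or range.

## Working session

There is one attempt and no reset: what is moved stays moved. The work goes in short steps, each a Python script; the robot and the scene stay as the last script left them, time stands still between calls to the robot, and variables do not carry over. Pictures are saved under pics/ and viewed, and the job is handed in when it is done.

```bash
mkdir -p pics; ls; python3 - <<'E'
from workcell import env
import cv2, numpy as np
s=env.sense(); print(s)
for c in ["side","top","wrist"]:
    p,d=env.get_image(c); cv2.imwrite(f"pics/{c}0.png",p[:,:,::-1]); 
    k=env.camera_params(c); print(c,k)
print(env.sense()["time_s"])
E
```

```text
pics
{'time_s': 0.0, 'joint_pos': array([-1.48831209e+00,  2.63510845e-01, -4.89066766e-02,  1.25938285e+00,
        1.03495207e-05,  1.41547599e+00]), 'qvel': array([ 2.00610654e-04,  1.96821653e-03,  7.73408299e-05, -8.42732200e-05,
       -2.02545573e-04, -1.07097661e-04]), 'tau': array([-1.25821971e-03, -6.37624383e+01,  3.84555030e+01,  1.39039455e-02,
       -1.43860048e-04, -1.61912033e-05]), 'position': array([ 0.12364032, -0.50997237,  0.23084246]), 'eef_rot': array([-3.11841535e+00, -3.72544014e-01, -7.36468942e-05]), 'wrist_force': array([ 0.34462824,  0.22159851, -1.01746318]), 'torque': array([0.01204973, 0.02077216, 0.04009934]), 'width': 0.08552787250539731}
side {'fx': 453.5281551887737, 'fy': 453.5281551887737, 'cx': 318.780098488473, 'cy': 196.50403541806776, 'dist_coeffs': array([-0.09800546,  0.        ,  0.        ,  0.        ,  0.        ]), 'extrinsics': array([[ 0.94185121, -0.33586236, -0.01061966, -0.56514184],
       [ 0.18438025,  0.490116  ,  0.85193323, -0.19977914],
       [-0.28092744, -0.8043524 ,  0.52354273, -0.96207542],
       [ 0.        ,  0.  
[... 345 characters left out ...]
26, -0.56891797],
       [-0.18330246,  0.03959671,  0.98225878, -0.78388497],
       [ 0.        ,  0.        ,  0.        ,  1.        ]])}
wrist {'fx': 277.2409398478599, 'fy': 277.2409398478599, 'cx': 320.28286369902696, 'cy': 199.41602715894146, 'dist_coeffs': array([-0.00770838,  0.        ,  0.        ,  0.        ,  0.        ]), 'extrinsics': array([[ 2.33828191e-01, -9.72277721e-01, -6.40215435e-04,
        -5.25161191e-01],
       [ 9.26288524e-01,  2.22968029e-01, -3.03767723e-01,
         3.92076089e-02],
       [ 2.95489337e-01,  7.04364329e-02,  9.52745906e-01,
        -3.79568967e-01],
       [ 0.00000000e+00,  0.00000000e+00,  0.00000000e+00,
         1.00000000e+00]])}
0.15
```

View pics/side0.png

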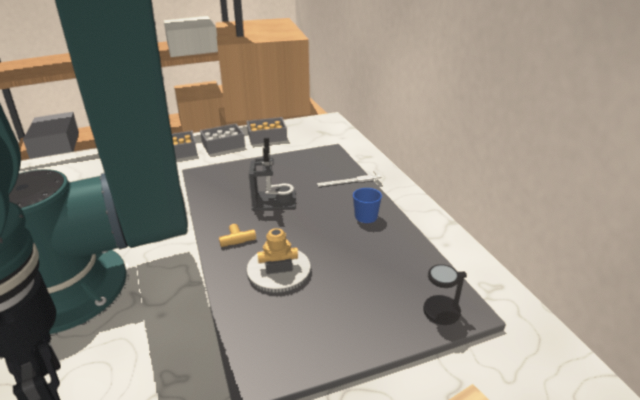

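View pics/top0.png

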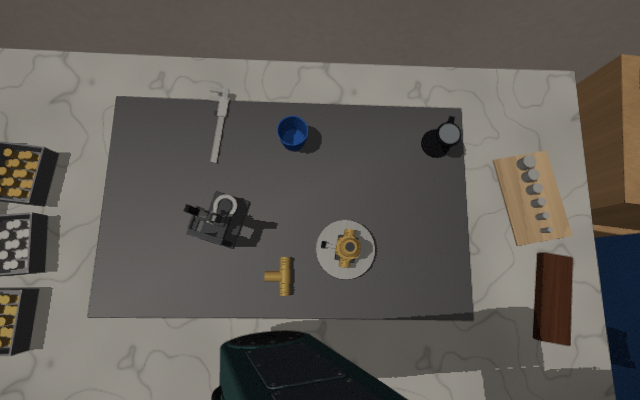

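View pics/wrist0.png

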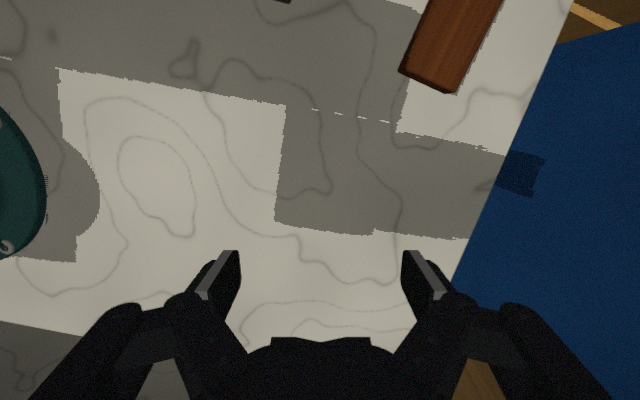

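The side view shows the stand with pliers at (265,180), the tee on the turntable at (278,255), the cup at (367,205) and the magnifier at (443,295). In the top view the stand is at (215,215), ring at (225,205), tee at (347,247). Next I'll turn these into point clouds.

```bash
cat > h.py <<'E'
from workcell import env
import cv2, numpy as np
from scipy.spatial.transform import Rotation as R
def cloud(c,d,k,mask=None):
    m=(d>0) if mask is None else (mask&(d>0))
    v,u=np.nonzero(m)
    K=np.array([[k['fx'],0,k['cx']],[0,k['fy'],k['cy']],[0,0,1]])
    p=cv2.undistortPoints(np.stack([u,v],1).astype(float)[:,None],K,k['dist_coeffs'])[:,0]
    z=d[v,u]; P=np.c_[p[:,0]*z,-p[:,1]*z,-z,np.ones(len(z))]
    return (np.linalg.inv(k['extrinsics'])@P.T).T[:,:3],np.stack([u,v],1)
def project(P,k):
    P=np.atleast_2d(P); Q=(k['extrinsics']@np.c_[P,np.ones(len(P))].T).T
    K=np.array([[k['fx'],0,k['cx']],[0,k['fy'],k['cy']],[0,0,1]])
    return cv2.projectPoints(Q[:,:3]*[1,-1,-1],np.zeros(3),np.zeros(3),K,k['dist_coeffs'])[0][:,0]
def snap(c,name=None):
    k=env.camera_params(c); p,d=env.get_image(c)
    if name: cv2.imwrite(f"pics/{name}.png",p[:,:,::-1])
    return p,d,k
def down(yaw):  # tool z down; tool y direction = (-sin? ) computed
    # columns: x=(cos,sin,0), z=(0,0,-1), y=z x x
    x=np.array([np.cos(yaw),np.sin(yaw),0]); z=np.array([0,0,-1.]); y=np.cross(z,x)
    return R.from_matrix(np.c_[x,y,z]).as_rotvec()
E
python3 - <<'E'
from h import *
for c in ["top","side"]:
    p,d,k=snap(c)
    np.savez(f"{c}.npz",p=p,d=d)
    for q in ["stand","pliers","ring","turntable","cup","magnifier","caliper","spare_tee"]:
        r=env.regions_of(c,q)
        for o in r[:2]:
            P,_=cloud(c,d,k,o["mask"]); 
            if len(P): print(c,q,round(o["conf"],2),np.round(o["location"]),len(P),np.median(P,0).round(3),np.percentile(P,3,0).round(3),np.percentile(P,97,0).round(3))
        if r: np.save(f"m_{c}_{q}.npy",r[0]["mask"])
print(env.sense()["time_s"])
E
```

```text
top stand 0.59 [224. 224.] 1608 [0.505 0.132 0.034] [0.464 0.102 0.027] [0.572 0.193 0.133]
top stand 0.34 [210. 212.] 438 [0.514 0.157 0.146] [0.499 0.12  0.131] [0.528 0.183 0.194]
top pliers 0.87 [211. 215.] 422 [0.514 0.157 0.146] [0.5   0.12  0.132] [0.528 0.181 0.194]
top ring 0.58 [221. 201.] 167 [0.559 0.145 0.06 ] [0.532 0.117 0.056] [0.574 0.165 0.063]
top turntable 0.93 [345. 248.] 2740 [ 0.457 -0.128  0.038] [ 0.401 -0.19   0.035] [ 0.517 -0.074  0.127]
top cup 0.6 [296. 134.] 845 [ 0.735 -0.004  0.051] [ 0.69  -0.035  0.023] [0.755 0.025 0.087]
top magnifier 0.94 [440. 139.] 991 [ 0.713 -0.35   0.113] [ 0.689 -0.378  0.029] [ 0.75  -0.325  0.121]
top magnifier 0.41 [228. 226.] 1511 [0.503 0.136 0.033] [0.464 0.104 0.027] [0.572 0.194 0.133]
top caliper 0.76 [223. 111.] 694 [0.788 0.176 0.027] [0.67  0.16  0.003] [0.852 0.2   0.031]
top spare_tee 0.75 [287. 278.] 569 [0.397 0.007 0.043] [ 0.358 -0.008  0.034] [0.435 0.044 0.047]
side stand 0.98 [265. 197.] 1150 [0.503 0.128 0.039] [0.461 0.101 0.026] [0.569 0.188 0.132]
side pliers 0.86 [268. 158.] 325 [0.511 0.143 0.143]
[... 228 characters left out ...]
26]
side turntable 0.8 [278. 266.] 2721 [ 0.455 -0.152  0.038] [ 0.402 -0.198  0.028] [ 0.518 -0.109  0.126]
side turntable 0.4 [264. 155.] 282 [0.511 0.141 0.15 ] [0.499 0.119 0.021] [0.564 0.414 0.193]
side cup 0.66 [368. 202.] 811 [ 0.72  -0.022  0.065] [ 0.691 -0.04   0.026] [0.755 0.026 0.087]
side magnifier 0.89 [445. 298.] 1636 [ 0.719 -0.364  0.035] [ 0.69  -0.39   0.026] [ 0.751 -0.331  0.121]
side magnifier 0.2 [281. 192.] 66 [0.541 0.134 0.061] [0.506 0.116 0.057] [0.57  0.165 0.063]
side caliper 0.58 [358. 177.] 352 [0.776 0.174 0.027] [0.677 0.157 0.02 ] [0.847 0.199 0.031]
side spare_tee 0.74 [235. 234.] 426 [ 0.397 -0.005  0.041] [ 0.358 -0.011  0.025] [0.434 0.036 0.046]
1.05
```

```bash
python3 - <<'E'
from h import *
k=env.camera_params("wrist"); s=env.sense()
E=k['extrinsics']; Rt=R.from_rotvec(s['eef_rot']).as_matrix()
cp=-E[:3,:3].T@E[:3,3]; print("cam in tool",Rt.T@(cp-s['position']),"view",Rt.T@(-E[2,:3]),"up",Rt.T@E[1,:3])
for c in["top","side"]:
    z=np.load(f"{c}.npz"); k=env.camera_params(c); P,uv=cloud(c,z['d'],k)
    m=(P[:,0]>.35)&(P[:,0]<.8)&(P[:,1]>-.35)&(P[:,1]<.25)&(P[:,2]<.035); h,e=np.histogram(P[m,2],bins=np.arange(0,.04,.001)); print(c,e[h.argmax()],h.max(),P[m,2][(P[m,2]<.025)].mean())
    # stand region height slices
    m=(abs(P[:,0]-.52)<.1)&(abs(P[:,1]-.15)<.1)
    Q=P[m]
    for a,b in [(.05,.07),(.1,.125),(.125,.14),(.14,.17),(.17,.21)]:
        q=Q[(Q[:,2]>a)&(Q[:,2]<b)]
        if len(q)>5:
            w,v=np.linalg.eigh(np.cov(q[:,:2].T)); print(a,b,len(q),q.mean(0).round(4),np.degrees(np.arctan2(v[1,1],v[0,1])).round(1),np.sqrt(w).round(4))
    m=(abs(P[:,0]-.457)<.03)&(abs(P[:,1]+.14)<.04)&(P[:,2]>.085); q=P[m]
    print("tee",len(q),q.max(0),q.min(0)); 
    q=q[q[:,2]>q[:,2].max()-.004]; print(q.mean(0),q.min(0),q.max(0))
E
```

```text
cam in tool [ 0.07701812  0.00063458 -0.142242  ] view [-3.03887991e-01 -4.07173136e-04  9.52707680e-01] up [0.95270617 0.00170237 0.30388824]
top 0.021 10299 0.0212774534487975
0.05 0.07 412 [0.5484 0.14   0.0591] -169.7 [0.0133 0.0193]
0.1 0.125 55 [0.489  0.1498 0.12  ] 64.1 [0.0162 0.0318]
0.125 0.14 617 [0.493  0.1545 0.1298] 84.1 [0.0177 0.0266]
0.14 0.17 176 [0.5153 0.1568 0.1502] 75.5 [0.0048 0.0115]
0.17 0.21 127 [0.5156 0.159  0.1879] 74.0 [0.0042 0.0279]
tee 510 [ 0.48656983 -0.10580925  0.13016916] [ 0.4312225  -0.15923557  0.08590394]
[ 0.45981202 -0.13300386  0.1276105 ] [ 0.44659333 -0.14807448  0.12617209] [ 0.4752855  -0.11908455  0.13016916]
side 0.021 8023 0.021459158384862752
0.05 0.07 301 [0.5301 0.1392 0.0596] 179.3 [0.0155 0.0318]
0.1 0.125 112 [0.4842 0.1382 0.117 ] 67.4 [0.017  0.0249]
0.125 0.14 256 [0.4958 0.1473 0.1306] 88.7 [0.018  0.0274]
0.14 0.17 64 [0.5112 0.1368 0.1554] 66.2 [0.0047 0.0169]
0.17 0.21 110 [0.5129 0.1471 0.1842] 74.2 [0.0042 0.0282]
tee 583 [ 0.48669384 -0.11852653  0.12944559] [ 0.43192273 -0.16337089  0.08512182]
[ 0.45960005 -0.13458029  0.12721631] [ 0.4443043  -0.14848057  0.12554664] [ 0.47546506 -0.11914527  0.12944559]
```

```bash
python3 - <<'E'
import cv2
p=cv2.imread("pics/top0.png")
a=cv2.resize(p[165:275,160:300],None,fx=5,fy=5,interpolation=cv2.INTER_CUBIC);cv2.imwrite("pics/z1.png",a)
p=cv2.imread("pics/side0.png")
a=cv2.resize(p[125:300,210:340],None,fx=3.4,fy=3.4,interpolation=cv2.INTER_CUBIC);cv2.imwrite("pics/z2.png",a)
E
```

```text
(no output)
```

View pics/z1.png

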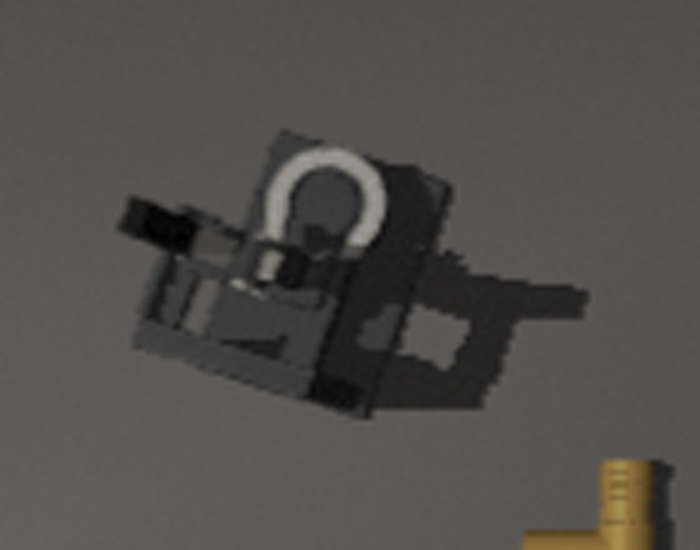

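View pics/z2.png

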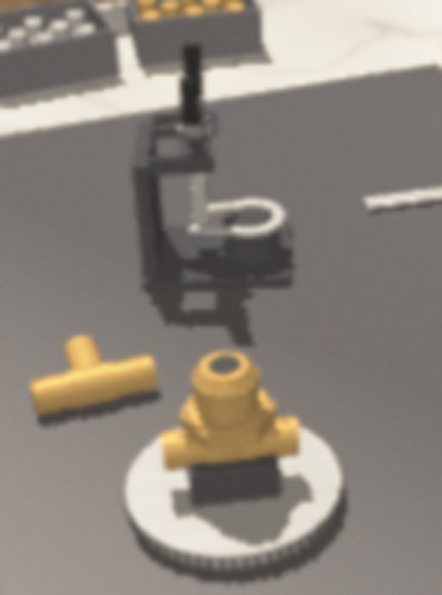

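The crop shows the ring (≈(225,205) in the top image) with gap towards the pliers and the stand column behind. Stand yaw ≈164°. I'll take closer wrist views for a better fix.

```bash
python3 - <<'E'
from h import *
yaw=np.radians(-16)
for pos in [(.505,.158,.29),(.44,-.129,.26)]:
  for y in [yaw,yaw+np.pi]:
    q=env.solve_ik(pos,down(y)); print(pos,y,None if q is None else np.round(q,2))
env.move_to([.505,.158,.29],down(yaw)); print(env.sense()["time_s"])
p,d,k=snap("wrist","w1"); np.savez("w1.npz",p=p,d=d,E=k['extrinsics'])
P,uv=cloud("wrist",d,k)
for q in ["pliers","stand","ring"]:
    r=env.regions_of("wrist",q)
    if r: 
        np.save(f"m_w1_{q}.npy",r[0]["mask"]); print(q,r[0]["conf"],r[0]["location"])
print(env.sense())
E
```

```text
(0.505, 0.158, 0.29) -0.2792526803190927 [ 0.15  0.26  0.11  1.42  0.   -2.71]
(0.505, 0.158, 0.29) 2.8623399732707004 [0.15 0.26 0.11 1.42 0.   0.43]
(0.44, -0.129, 0.26) -0.2792526803190927 [-0.46  0.14 -0.13  1.3   0.    2.96]
(0.44, -0.129, 0.26) 2.8623399732707004 [-0.46  0.14 -0.13  1.3   0.   -0.18]
4.4833
pliers 0.67 [322.9, 177.6]
stand 0.95 [322.7, 152.5]
ring 0.57 [312.3, 137.5]
{'time_s': 4.6833, 'joint_pos': array([ 1.48819889e-01,  2.60491669e-01,  1.06256119e-01,  1.41658426e+00,
       -1.44465965e-05, -2.71306747e+00]), 'qvel': array([ 0.00050551, -0.00254468, -0.00078649, -0.00055812,  0.00057235,
       -0.00037099]), 'tau': array([-1.66429637e-02, -6.40864134e+01,  3.90669072e+01,  1.07933599e-04,
       -6.28531907e-04,  4.11737725e-03]), 'position': array([0.50504051, 0.15782328, 0.28998528]), 'eef_rot': array([ 3.11089953e+00, -4.37926360e-01, -2.89019813e-05]), 'wrist_force': array([-0.38163531,  0.68988209,  0.56631841]), 'torque': array([ 0.01809182, -0.03048129,  0.01512529]), 'width': 0.0854213972043111}
```

View pics/w1.png

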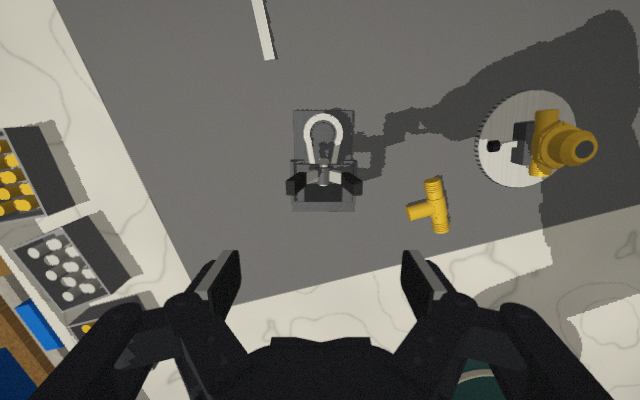

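The wrist view shows the stand upright at (323,165), the ring at (323,135) with ears down, the handles at (297,186)/(350,186), and the tee at (560,145). Now the fit.

```bash
python3 - <<'E'
from h import *
from scipy.optimize import least_squares
z=np.load("w1.npz"); kw=env.camera_params("wrist"); kw['extrinsics']=z['E']
cl={}
P,uv=cloud("wrist",z['d'],kw); cl['w']=P,uv,z['p']
for c in["top","side"]:
    y=np.load(f"{c}.npz"); cl[c]=(*cloud(c,y['d'],env.camera_params(c)),y['p'])
for n,(P,uv,p) in cl.items():
    col=p[uv[:,1],uv[:,0]].astype(int).sum(1)
    m=(abs(P[:,0]-.55)<.045)&(abs(P[:,1]-.145)<.045)&(P[:,2]>.054)&(P[:,2]<.066)&(col>300)
    q=P[m]; print(n,"ring px",len(q),q.mean(0).round(4), np.median(q[:,2]).round(4))
    # ring circle arc: points far from pliers
    q=q[((q[:,:2]-[.515,.155])@[.96,-.28])>.03]
    f=lambda c: np.maximum(np.abs(np.hypot(q[:,0]-c[0],q[:,1]-c[1])-21.6e-3)-3.5e-3,0)
    # simple: fit fixed radius mid
    g=lambda c: np.hypot(q[:,0]-c[0],q[:,1]-c[1])-21.6e-3
    r=least_squares(g,[.55,.145],loss='soft_l1',f_scale=.003); print(" ring centre",r.x.round(4),len(q),np.std(g(r.x)).round(4))
    m=(abs(P[:,0]-.515)<.03)&(abs(P[:,1]-.157)<.05)&(P[:,2]>.185)&(P[:,2]<.205); q=P[m]
    if len(q)>5:
        w,v=np.linalg.eigh(np.cov(q[:,:2].T)); a=np.degrees(np.arctan2(v[1,1],v[0,1]))
        t=q[:,:2]@v[:,1]; mid=(np.percentile(t,2)+np.percentile(t,98))/2
        s=np.median(q[:,:2]@v[:,0]); print(" handles",len(q),a,(mid*v[:,1]+s*v[:,0]).round(4),np.ptp(t).round(4),q[:,2].max().round(4),np.median(q[:,2]).round(4))
    # prongs/cheeks/column z .12-.14
    m=(abs(P[:,0]-.49)<.05)&(abs(P[:,1]-.157)<.06)&(P[:,2]>.1)&(P[:,2]<.142); q=P[m]
    (c,(w,h),a)=cv2.minAreaRect(q[:,:2].astype(np.float32)); print(" fork rect",np.round(c,4),w.__round__(4),h.__round__(4),a,np.percentile(q[:,2],[5,50,95]).round(4))
    # stand base: 
    m=(P[:,2]>.0255)&(P[:,2]<.032)&(abs(P[:,0]-.52)<.08)&(abs(P[:,1]-.15)<.07)
    if m.sum()>20:
        (c,(w,h),a)=cv2.minAreaRect(P[m][:,:2].astype(np.float32)); print(" base rect",np.round(c,4),w.__round__(4),h.__round__(4),a)
    m=(np.hypot(P[:,0]-.46,P[:,1]+.134)<.04)&(P[:,2]>.12); q=P[m]
    if len(q): print(" tee top",len(q),q.mean(0).round(4),np.percentile(q[:,2],[50,90]).round(4))
    m=(P[:,2]>.034)&(P[:,2]<.042)&(np.hypot(P[:,0]-.46,P[:,1]+.134)<.08); c,r=cv2.minEnclosingCircle(P[m][:,:2].astype(np.float32)); print(" table",np.round(c,4),r,np.median(P[m][:,2]))
E
```

```text
w ring px 717 [0.5488 0.14   0.0585] 0.0586
 ring centre [0.5515 0.1398] 459 0.0028
 handles 373 73.62118325769968 [0.5156 0.1503] 0.0695 0.1939 0.1909
 fork rect [0.4999 0.1549] 0.074 0.0593 73.52360534667969 [0.11   0.1261 0.1387]
 base rect [0.5438 0.1419] 0.0839 0.0746 73.85057830810547
 tee top 840 [ 0.4621 -0.1307  0.1246] [0.1252 0.1264]
 table [ 0.4605 -0.1335] 0.06992213428020477 0.035856725141029056
top ring px 155 [0.5566 0.1401 0.0602] 0.0603
 ring centre [0.5507 0.1409] 130 0.0024
 handles 90 74.32678596712213 [0.5137 0.1517] 0.071 0.197 0.1923
 fork rect [0.4985 0.1561] 0.0764 0.0602 73.55499267578125 [0.1235 0.1284 0.1353]
 base rect [0.5232 0.1491] 0.0867 0.1492 74.1739730834961
 tee top 266 [ 0.4593 -0.1327  0.1256] [0.1263 0.1284]
 table [ 0.4597 -0.1332] 0.06877072900533676 0.03742400709379562
side ring px 190 [0.5432 0.1397 0.0597] 0.0597
 ring centre [0.5496 0.1393] 107 0.0055
 handles 53 74.13759127510778 [0.514  0.1486] 0.0684 0.1965 0.1911
 fork rect [0.4983 0.1549] 0.0806 0.0602 73.77989196777344 [0.1065 0.1281 0.1365]
 base rect [0.5226 0.1459] 0.0873 0.1158 75.10774993896484
 tee top 185 [ 0.4585 -0.1386  0.1253] [0.1261 0.1281]
 table [ 0.4595 -0.1347] 0.06993968039751053 0.03692722508474944
```

All three cameras agree: stand yaw −16.2°+180°, hinge at about (0.5146, 0.1512), hinge height about 0.136, and the tee near (0.460, −0.134) with its nut about 5 mm above nominal. Grasping the handles now.

```bash
cat >> h.py <<'E'
YAW=np.radians(-16.2); U=np.array([np.cos(YAW),np.sin(YAW),0]); V=np.array([-np.sin(YAW),np.cos(YAW),0])
REST=np.array([.5146,.1512,.136])
def st(msg=""):
    s=env.sense(); print(msg,"t%.2f"%s['time_s'],"p",s['position'].round(4),"w%.4f"%s['width'],"F",s['wrist_force'].round(2),"T",s['torque'].round(2)); return s
E
python3 - <<'E'
from h import *
g=REST.copy(); g[2]+=.023
env.move_to(g+[0,0,.09],down(YAW)); st()
print(env.move_linear(g,feed=.08,max_force=8)); st()
snap("wrist","w2")
env.move_gripper(.066); st()
env.move_gripper(.058); st()
env.move_gripper(.052); st()
snap("wrist","w3"); snap("side","s3")
E
```

```text
t4.97 p [0.5138 0.151  0.2487] w0.0856 F [0.04 0.46 0.51] T [-0.01  0.01 -0.03]
False
 t6.25 p [0.5149 0.1512 0.1595] w0.0854 F [0.27 0.34 0.1 ] T [-0.02 -0.04 -0.02]
 t6.63 p [0.5151 0.1514 0.1597] w0.0662 F [-0.32  0.59  5.87] T [ 0.13  0.04 -0.01]
 t6.88 p [0.5153 0.1513 0.1601] w0.0580 F [-0.32 -0.54 11.1 ] T [-0.08  0.11 -0.06]
 t7.12 p [0.5155 0.1513 0.1604] w0.0524 F [-0.58 -1.15 13.77] T [-0.1   0.18 -0.04]
```

View pics/w3.png

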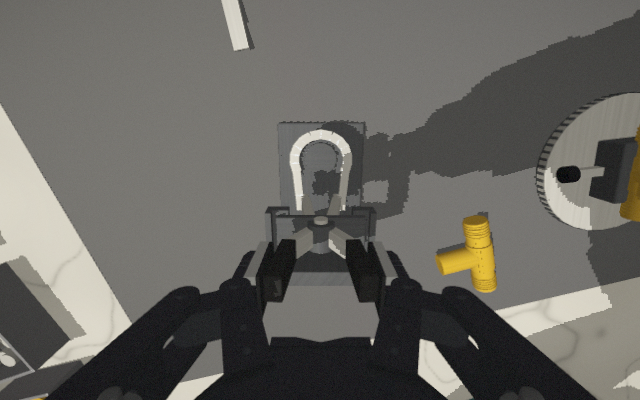

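The fingers hold the handles at (278,275)/(365,275), and the ring's ears are unspread at (307,205)/(335,205). Squeezing on.

```bash
python3 - <<'E'
from h import *
def up(dz):
    s=env.sense(); env.move_linear(s['position']+[0,0,dz],feed=.02)
for w in (.048,.045,.0425,.041):
    env.move_gripper(w); s=st()
    if s['wrist_force'][2]>15: up(.001); st("up")
env.wait(.2); st()
p,d,k=snap("wrist","w4"); np.savez("w4.npz",p=p,d=d,E=k['extrinsics']); snap("side","s4")
a=cv2.resize(p[100:260,240:400],None,fx=3.7,fy=3.7,interpolation=cv2.INTER_CUBIC); cv2.imwrite("pics/w4z.png",a[:,:,::-1])
E
```

```text
t7.43 p [0.5157 0.1513 0.1605] w0.0483 F [-0.58 -0.88 14.81] T [-0.14  0.18 -0.01]
 t7.65 p [0.5157 0.1512 0.1607] w0.0454 F [-1.22 -1.45 15.9 ] T [-0.2   0.18  0.02]
up t7.94 p [0.5156 0.1512 0.1615] w0.0454 F [ 0.37  0.67 -1.83] T [-0.06 -0.02 -0.  ]
 t8.16 p [0.5156 0.1512 0.1617] w0.0425 F [-1.57 -1.27  4.4 ] T [-0.1   0.4   0.01]
 t8.38 p [0.5157 0.1512 0.1621] w0.0415 F [-2.97 -1.35  9.67] T [-0.23  0.72 -0.05]
 t8.57 p [0.5157 0.1512 0.1621] w0.0416 F [-3.07 -1.57 10.26] T [-0.2   0.73 -0.04]
```

View pics/w4z.png

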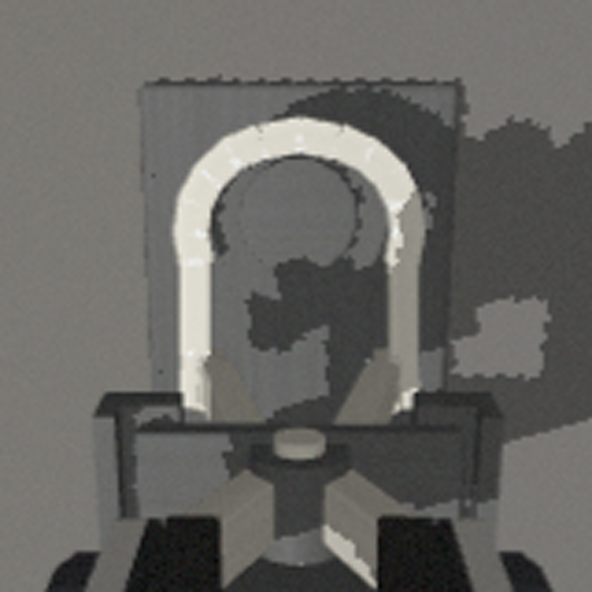

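```bash
python3 - <<'E'
from h import *
z=np.load("w4.npz"); k=env.camera_params("wrist"); k['extrinsics']=z['E']
P,uv=cloud("wrist",z['d'],k); col=z['p'][uv[:,1],uv[:,0]].astype(int).sum(1)
o=REST-[0,0,.136]
x=(P-o)@U*1e3; y=(P-o)@V*1e3; zz=P[:,2]*1e3
m=(zz>54)&(zz<65)&(x>0)&(x<75)&(abs(y)<45)
for a in range(-2,70,3):
    q=m&(x>=a)&(x<a+3)
    l=q&(y>0)&(col>250); r=q&(y<0)
    f=lambda q:(np.percentile(y[q],[5,95]).round(1),np.median(zz[q]).round(1),q.sum()) if q.sum()>2 else None
    print(a,f(l),f(r))
E
```

```text
-2 (array([24.8, 28.1]), np.float64(61.2), np.int64(5)) (array([-29.5, -27. ]), np.float64(61.8), np.int64(4))
1 (array([24.5, 28.2]), np.float64(61.7), np.int64(16)) (array([-29.6, -19.6]), np.float64(61.7), np.int64(16))
4 (array([18.3, 28.2]), np.float64(61.5), np.int64(40)) (array([-29.5, -20.6]), np.float64(61.5), np.int64(40))
7 (array([21.8, 27.8]), np.float64(61.3), np.int64(23)) (array([-29.3, -23.1]), np.float64(61.4), np.int64(26))
10 (array([21.5, 27.9]), np.float64(61.4), np.int64(30)) (array([-29.3, -23.1]), np.float64(61.1), np.int64(26))
13 (array([21.5, 27.8]), np.float64(60.8), np.int64(25)) (array([-29.3, -22.9]), np.float64(61.2), np.int64(25))
16 (array([ 4.9, 27.8]), np.float64(60.5), np.int64(32)) (array([-29. ,  -1.2]), np.float64(59.7), np.int64(45))
19 (array([ 6.2, 27.3]), np.float64(60.1), np.int64(47)) (array([-29. ,  -1.2]), np.float64(55.5), np.int64(63))
22 (array([ 6.2, 27.5]), np.float64(56.4), np.int64(57)) (array([-28.2,  -2.1]), np.float64(55.5), np.int64(73))
25 (array([ 5.1, 26.6]), np.float64(57.1), np.int64(61)) (array([-28. ,  -1.2]), np.floa
[... 708 characters left out ...]
)
46 (array([ 1.4, 25. ]), np.float64(58.0), np.int64(89)) (array([-25.9,  -1.2]), np.float64(57.8), np.int64(99))
49 (array([ 1.4, 22.9]), np.float64(58.3), np.int64(89)) (array([-24. ,  -1.2]), np.float64(58.6), np.int64(102))
52 (array([ 2.1, 20.5]), np.float64(59.0), np.int64(78)) (array([-21.3,  -1.2]), np.float64(59.1), np.int64(82))
55 (array([ 1.4, 17. ]), np.float64(58.8), np.int64(74)) (array([-18.6,  -1.2]), np.float64(58.8), np.int64(86))
58 (array([ 0.5, 11.7]), np.float64(58.5), np.int64(42)) (array([-12.5,  -0.5]), np.float64(58.7), np.int64(43))
61 (array([0.6, 3. ]), np.float64(58.6), np.int64(4)) (array([-4.5, -0.6]), np.float64(59.2), np.int64(6))
64 None None
67 None None
```

Ear gap ≈44 mm means ring spread about 0.20–0.21. I'll squeeze about 1 mm more, then lift and withdraw below the prongs.

```bash
python3 - <<'E'
from h import *
env.move_gripper(.0397); s=st()
if s['width']>.0407: env.move_gripper(.0390); s=st()
p0=s['position']
env.move_linear(p0+[0,0,.008],feed=.04); st("lift8")
p,d,k=snap("side","s5")
env.move_linear(p0+[0,0,.022],feed=.04); env.wait(.3); st("lift22")
p,d,k=snap("wrist","w5"); np.savez("w5.npz",p=p,d=d,E=k['extrinsics'])
p2,_,_=snap("side","s6")
a=cv2.resize(p[100:260,240:400],None,fx=3,fy=3,interpolation=cv2.INTER_CUBIC)
b=cv2.resize(p2[110:230,220:320],None,fx=3,fy=4,interpolation=cv2.INTER_CUBIC)
cv2.imwrite("pics/c5.png",np.hstack([a,b])[:,:,::-1])
E
```

```text
t8.89 p [0.5159 0.1511 0.1625] w0.0402 F [-4.2  -2.4  15.03] T [-0.37  0.99  0.01]
lift8 t9.27 p [0.516  0.1512 0.1705] w0.0404 F [ 0.14 -0.46 -2.52] T [-0.08 -0.05  0.  ]
lift22 t10.12 p [0.5158 0.1511 0.1844] w0.0400 F [-0.13  0.5  -2.03] T [ 0.07  0.02 -0.01]
```

View pics/c5.png

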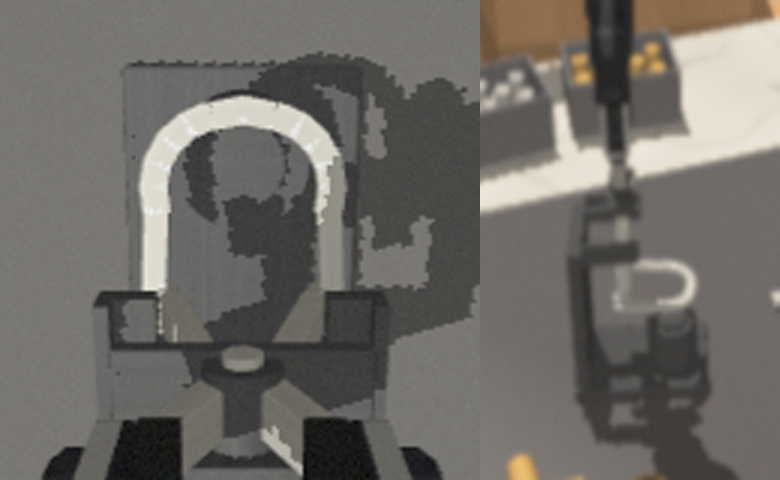

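Ring is up and carried level, clear of the post. Withdrawing sideways below the prongs, then up and to a hover pose near the tee; checking meanwhile the heights around the tee for the jaw feet.

```bash
python3 - <<'E'
from h import *
for c in["top","side"]:
    y=np.load(f"{c}.npz"); P,_=cloud(c,y['d'],env.camera_params(c))
    T=np.array([.4600,-.134]); r=np.hypot(*(P[:,:2]-T).T)*1e3; a=np.degrees(np.arctan2(P[:,1]-T[1],P[:,0]-T[0]))
    for lo,hi in((20,26),(27,35),(35,50)):
        m=(r>lo)&(r<hi); print(c,lo,hi,[(b,(P[m&(a>=b)&(a<b+30),2].max()*1e3).round(0) if (m&(a>=b)&(a<b+30)).any() else None) for b in range(-180,180,30)])
s=env.sense(); p=s['position']
print(env.move_linear(p+.080*U,feed=.12,max_force=6)); st("out")
env.move_linear(p+.080*U+[0,0,.075],feed=.15); st("up")
yaw=-.81; Ut=np.array([np.cos(yaw),np.sin(yaw),0])
tcp=np.array([.460,-.134,0])-.034*Ut; tcp[2]=.262
env.move_to(tcp-.02*Ut,down(yaw)); env.wait(.2); s=st("hover"); print(s['joint_pos'].round(2))
p,d,k=snap("wrist","w6"); np.savez("w6.npz",p=p,d=d,E=k['extrinsics'],pos=s['position'])
p2,d2,k2=snap("side","s6b"); np.savez("s6.npz",p=p2,d=d2)
p2,d2,k2=snap("top","t6b"); np.savez("t6.npz",p=p2,d=d2)
E
```

```text
top 20 26 [(-180, np.float64(100.0)), (-150, np.float64(99.0)), (-120, np.float64(99.0)), (-90, np.float64(98.0)), (-60, np.float64(99.0)), (-30, np.float64(98.0)), (0, np.float64(100.0)), (30, np.float64(99.0)), (60, np.float64(120.0)), (90, np.float64(121.0)), (120, np.float64(118.0)), (150, np.float64(119.0))]
top 27 35 [(-180, np.float64(78.0)), (-150, np.float64(95.0)), (-120, np.float64(39.0)), (-90, np.float64(97.0)), (-60, np.float64(66.0)), (-30, np.float64(80.0)), (0, np.float64(78.0)), (30, np.float64(94.0)), (60, np.float64(96.0)), (90, np.float64(95.0)), (120, np.float64(90.0)), (150, np.float64(93.0))]
top 35 50 [(-180, np.float64(77.0)), (-150, np.float64(41.0)), (-120, np.float64(40.0)), (-90, np.float64(41.0)), (-60, np.float64(40.0)), (-30, np.float64(82.0)), (0, np.float64(78.0)), (30, np.float64(42.0)), (60, np.float64(55.0)), (90, np.float64(40.0)), (120, np.float64(69.0)), (150, np.float64(82.0))]
side 20 26 [(-180, np.float64(114.0)), (-150, np.float64(119.0)), (-120, np.float64(123.0)), (-90, np.float64(121.0)), (-60, np.float64(116.0)), (-30, np.float64(98.0)
[... 274 characters left out ...]
.0)), (0, np.float64(76.0)), (30, None), (60, None), (90, None), (120, np.float64(42.0)), (150, np.float64(95.0))]
side 35 50 [(-180, np.float64(77.0)), (-150, np.float64(52.0)), (-120, np.float64(40.0)), (-90, np.float64(40.0)), (-60, np.float64(59.0)), (-30, np.float64(80.0)), (0, np.float64(40.0)), (30, None), (60, None), (90, None), (120, np.float64(39.0)), (150, np.float64(80.0))]
False
out t11.03 p [0.5922 0.1289 0.1844] w0.0404 F [ 0.19  0.51 -2.22] T [ 0.02 -0.01 -0.03]
up t11.68 p [0.5922 0.1289 0.2588] w0.0402 F [ 0.4  -0.26 -2.17] T [ 0.02  0.02 -0.01]
hover t12.97 p [ 0.4234 -0.0944  0.2618] w0.0404 F [-0.51  0.12 -1.84] T [ 0.06 -0.01 -0.01]
[-0.41  0.1  -0.18  1.3   0.   -2.74]
```

View pics/w6.png

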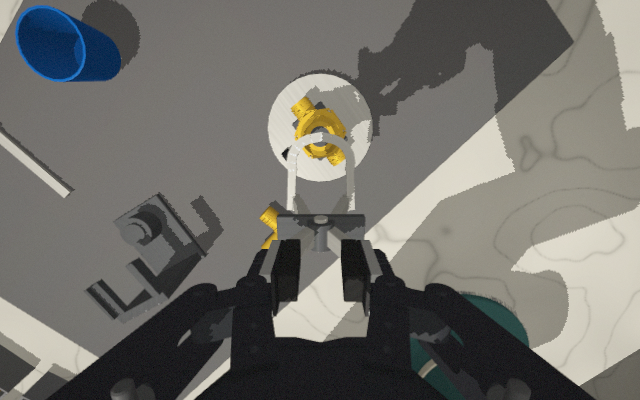

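View pics/s6b.png

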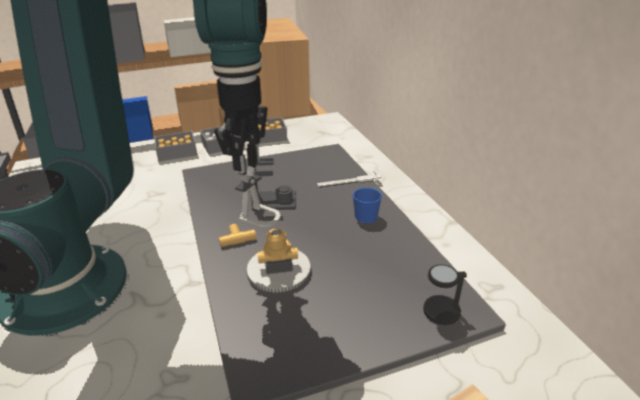

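Wrist view: spread ring hanging at (322,165), back arc at (322,138), tee's bore at (320,140). Measuring both in the tool frame.

```bash
cat > meas.py <<'E'
from h import *
from scipy.optimize import least_squares
def meas(P,uv,p,pos,yaw,ringz,verbose=True):
    Ut=np.array([np.cos(yaw),np.sin(yaw),0]); Vt=np.array([-np.sin(yaw),np.cos(yaw),0])
    D=P-pos; x=D@Ut*1e3; y=D@Vt*1e3; z=P[:,2]*1e3
    c=p[uv[:,1],uv[:,0]].astype(int); grey=(c[:,0]-c[:,2])<40
    m=grey&(abs(z-ringz)<6)&(x>5)&(x<80)&(abs(y)<45)
    print("ring n",m.sum(),"z med",np.median(z[m&(x>45)]).round(1),"ears z",np.median(z[m&(x<25)]).round(1))
    b=m&(abs(y)<4)&(x>40); print(" back edge x",np.percentile(x[b],[0,5,50,95,100]).round(1), b.sum())
    for a in (12,18,24,30,36,42):
        s=m&(x>=a)&(x<a+4); l=y[s&(y>0)]; r=y[s&(y<0)]
        if len(l)>2 and len(r)>2: print("  x",a,np.percentile(r,[2,98]).round(1),np.percentile(l,[2,98]).round(1),"mid",((l.mean()+r.mean())/2).round(1))
    t=(~grey)&(z>112)&(z<135)&(np.hypot(x-54,y)<45)
    return x,y,z,m,t
E
python3 - <<'E'
from meas import *
w=np.load("w6.npz"); pos=w['pos']; yaw=-.81
k=env.camera_params("wrist"); k['extrinsics']=w['E']
for n,f,kk in (("w","w6",k),("top","t6",env.camera_params("top")),("side","s6",env.camera_params("side"))):
    q=np.load(f+".npz"); P,uv=cloud(n,q['d'],kk)
    rz=(pos[2]-.1034+.004)*1e3; print(n,rz); x,y,z,m,t=meas(P,uv,q['p'],pos,yaw,rz)
    print(" tee n",t.sum(),x[t].mean().round(1),y[t].mean().round(1),"z95",np.percentile(z[t],[50,90]).round(1), x[t].min().round(1),x[t].max().round(1),y[t].min().round(1),y[t].max().round(1))
p=np.load("w6.npz")['p'];cv2.imwrite("pics/w6z.png",cv2.resize(p[80:240,240:410],None,fx=3.7,fy=3.7,interpolation=cv2.INTER_CUBIC)[:,:,::-1])
E
```

```text
w 162.41629798097495
ring n 1342 z med 158.0 ears z 160.4
 back edge x [52.2 53.  56.4 60.4 60.7] 85
  x 12 [-30.6 -24.4] [22.  28.5] mid -1.2
  x 18 [-30.5 -24. ] [21.9 28.3] mid -1.1
  x 24 [-30.3 -23.5] [21.5 28.2] mid -1.0
  x 30 [-31.2 -23.8] [20.9 28.9] mid -1.2
  x 36 [-30.8 -23.6] [20.6 28.7] mid -1.3
  x 42 [-29.7 -20.7] [17.9 27.7] mid -1.3
 tee n 753 56.5 -0.5 z95 [123.3 125.9] 34.7 74.2 -19.8 18.5
top 162.41629798097495
ring n 0 z med nan ears z nan
  return _methods._mean(a, axis=axis, dtype=dtype,
  ret = ret.dtype.type(ret / rcount)
Traceback (most recent call last):
  File "meas.py", line 9, in meas
    b=m&(abs(y)<4)&(x>40); print(" back edge x",np.percentile(x[b],[0,5,50,95,100]).round(1), b.sum())
                                                ~~~~~~~~~~~~~^^^^^^^^^^^^^^^^^^^^^^
IndexError: index -1 is out of bounds for axis 0 with size 0
```

```bash
python3 - <<'E'
from meas import *
w=np.load("w6.npz"); k=env.camera_params("wrist"); k['extrinsics']=w['E']
w1=np.load("w1.npz"); k1=dict(k); k1['extrinsics']=w1['E']
pos=w['pos']; yaw=-.81; Ut=np.array([np.cos(yaw),np.sin(yaw)]); Vt=np.array([-np.sin(yaw),np.cos(yaw)])
for n,f,kk in (("w6","w6",k),("w1","w1",k1),("top","top",env.camera_params("top")),("side","side",env.camera_params("side")),("side6","s6",env.camera_params("side"))):
    q=np.load(f+".npz"); P,uv=cloud(n,q['d'],kk); c=q['p'][uv[:,1],uv[:,0]].astype(int)
    m=((c[:,0]-c[:,2])>40)&(np.hypot(P[:,0]-.46,P[:,1]+.134)<.03)&(P[:,2]>.106); Q=P[m]*1e3
    def g(v):
        r=np.hypot(Q[:,0]-v[0],Q[:,1]-v[1]); h=Q[:,2]-v[2]  # top height
        prof=np.where(h<-8,20,20-5.5*(h+8)/8)
        side=r-prof; top=h
        # distance: near top plane if r<14.5
        return np.where(r<14.5,np.where(h>-4,h,0),np.where(h<-8,side,side*.82))
    r=least_squares(g,[460,-134,127.],loss='soft_l1',f_scale=1.0,diff_step=1e-5)
    D=r.x[:2]/1e3-pos[:2]; print(n,len(Q),r.x.round(2),"rms",np.std(g(r.x)).round(2),"tool",(D@Ut*1e3).round(2),(D@Vt*1e3).round(2))
p=w['p'];cv2.imwrite("pics/w6z.png",cv2.resize(p[80:240,240:410],None,fx=3.7,fy=3.7,interpolation=cv2.INTER_CUBIC)[:,:,::-1])
E
```

```text
w6 768 [ 460.53 -133.99  125.33] rms 3.64 tool 54.31 -0.41
w1 1076 [ 460.51 -133.57  125.32] rms 0.72 tool 53.99 -0.13
top 224 [ 459.93 -133.18  126.95] rms 0.91 tool 53.31 -0.28
side 274 [ 460.01 -133.04  127.1 ] rms 1.13 tool 53.26 -0.13
side6 281 [ 460.   -132.66  127.5 ] rms 52.93 tool 52.98 0.13
```

View pics/w6z.png

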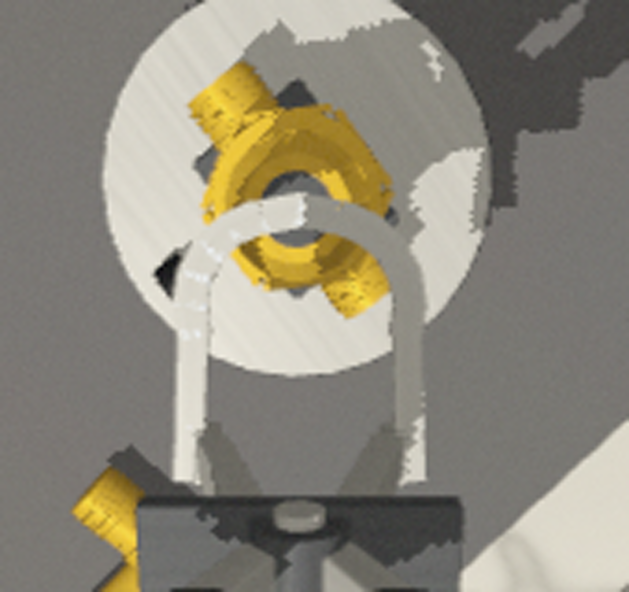

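```bash
python3 - <<'E'
from meas import *
yaw=-.81; Ut=np.array([np.cos(yaw),np.sin(yaw),0]); Vt=np.array([-np.sin(yaw),np.cos(yaw),0])
w=np.load("w6.npz"); t=w['pos']+.0230*Ut+.0008*Vt; t[2]=.250
env.move_linear(t,feed=.06); env.wait(.2); s=st()
np.save("hover.npy",t)
p,d,k=snap("wrist","w7"); np.savez("w7.npz",p=p,d=d,E=k['extrinsics'],pos=s['position'])
P,uv=cloud("w",d,k)
x,y,z,m,tt=meas(P,uv,p,s['position'],yaw,(s['position'][2]-.1034)*1e3)
c=p[uv[:,1],uv[:,0]].astype(int); g=((c[:,0]-c[:,2])>40)&(np.hypot(x-31,y)<30)&(z>106)&(z<130); Q=np.c_[x,y,z][g]
def f(v):
    r=np.hypot(Q[:,0]-v[0],Q[:,1]-v[1]); h=Q[:,2]-v[2]
    prof=np.where(h<-8,20,20-5.5*(h+8)/8); sd=r-prof
    return np.where(r<14.5,np.where(h>-4,h,0),np.where(h<-8,sd,sd*.82))
r=least_squares(f,[31,-1,126.],loss='soft_l1',f_scale=1.0,diff_step=1e-5); print(len(Q),r.x.round(2),np.std(f(r.x)).round(2))
cv2.imwrite("pics/w7z.png",cv2.resize(p[80:240,240:410],None,fx=3.7,fy=3.7,interpolation=cv2.INTER_CUBIC)[:,:,::-1])
p2,d2,k2=snap("side","s7");cv2.imwrite("pics/s7z.png",cv2.resize(p2[130:300,200:350],None,fx=3.5,fy=3.5,interpolation=cv2.INTER_CUBIC)[:,:,::-1])
E
```

```text
t13.90 p [ 0.4397 -0.1104  0.2502] w0.0401 F [ 0.38 -0.07 -1.94] T [ 0.02 -0.02  0.01]
ring n 1345 z med 146.4 ears z 148.6
 back edge x [52.9 53.  56.5 59.9 60.7] 85
  x 12 [-30.6 -24.3] [22.  28.6] mid -1.1
  x 18 [-30.4 -24.1] [21.9 28.3] mid -1.1
  x 24 [-30.2 -23.6] [21.5 28.1] mid -1.0
  x 30 [-31.1 -23.8] [20.9 28.9] mid -1.3
  x 36 [-30.8 -23.6] [20.7 28.6] mid -1.3
  x 42 [-29.7 -20.7] [18.4 27.5] mid -1.2
913 [ 31.46  -1.17 125.26] 0.54
```

View pics/w7z.png

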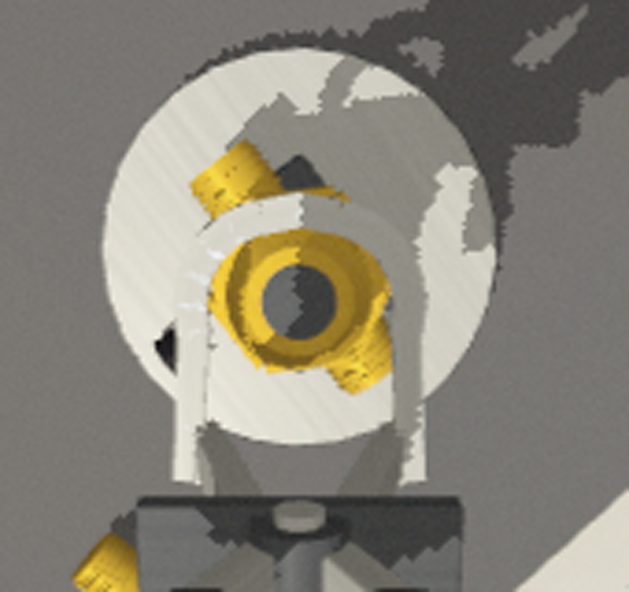

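View pics/s7z.png

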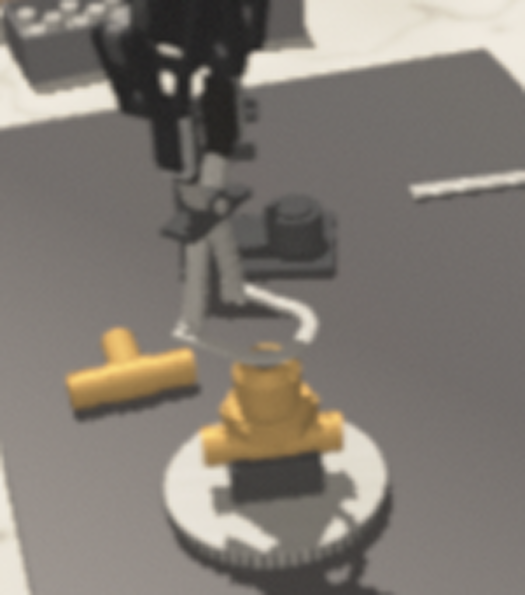

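Ring and bore line up: tee axis 3.6 mm from ring origin, lateral offset about 0. After a 0.4 mm correction I'll descend guarded; expected contact near TCP z≈0.203.

```bash
python3 - <<'E'
from meas import *
yaw=-.81; Ut=np.array([np.cos(yaw),np.sin(yaw),0])
t=np.load("hover.npy")+.0004*Ut; np.save("hover.npy",t)
def go(z,feed,mf):
    q=t.copy(); q[2]=z; h=env.move_linear(q,feed=feed,max_force=mf); s=st(f"z{z} hit={h}"); return h
for z,f,mf in ((.232,.04,2.5),(.220,.03,2.5),(.211,.02,2.5)):
    if go(z,f,mf): break
p,d,k=snap("wrist","w8"); cv2.imwrite("pics/w8z.png",cv2.resize(p[80:240,240:410],None,fx=3.7,fy=3.7,interpolation=cv2.INTER_CUBIC)[:,:,::-1])
p2,d2,k2=snap("side","s8");cv2.imwrite("pics/s8z.png",cv2.resize(p2[130:300,200:350],None,fx=3.5,fy=3.5,interpolation=cv2.INTER_CUBIC)[:,:,::-1])
E
```

```text
z0.232 hit=False t14.60 p [ 0.44   -0.1108  0.232 ] w0.0399 F [ 0.29 -0.23 -1.94] T [ 0.03  0.02 -0.03]
z0.22 hit=False t15.15 p [ 0.44   -0.1108  0.22  ] w0.0404 F [-0.1  -0.37 -2.6 ] T [0.06 0.02 0.01]
z0.211 hit=False t15.75 p [ 0.4401 -0.1107  0.211 ] w0.0401 F [-0.05  0.86 -2.65] T [0.   0.   0.04]
```

View pics/w8z.png

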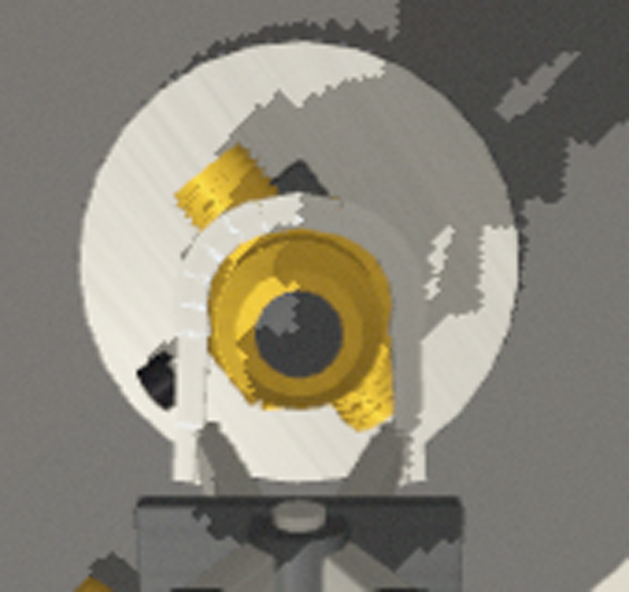

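View pics/s8z.png

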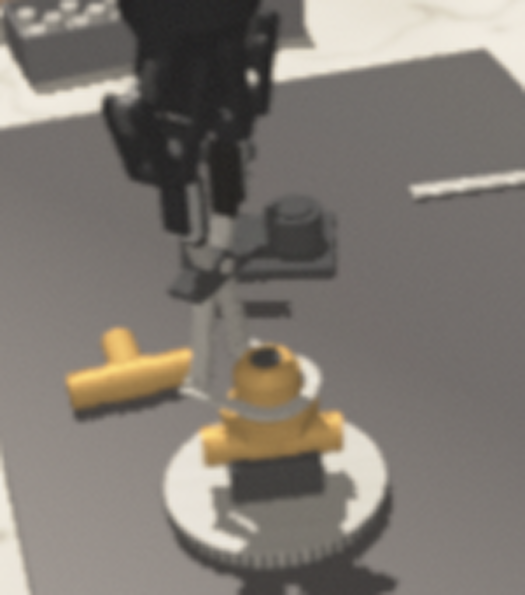

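The ring surrounds the spigot without touching. Feeling for the nut slowly.

```bash
python3 - <<'E'
from meas import *
t=np.load("hover.npy")
z=.211
for i in range(14):
    z-=.001; q=t.copy(); q[2]=z
    h=env.move_linear(q,feed=.006,max_force=2.5); s=st(f"{h}")
    if h or s['wrist_force'][2]>.3: break
env.wait(.15); st()
p,d,k=snap("wrist","w9"); cv2.imwrite("pics/w9z.png",cv2.resize(p[80:240,240:410],None,fx=3.7,fy=3.7,interpolation=cv2.INTER_CUBIC)[:,:,::-1])
p2,d2,k2=snap("side","s9");cv2.imwrite("pics/s9z.png",cv2.resize(p2[130:300,200:350],None,fx=3.5,fy=3.5,interpolation=cv2.INTER_CUBIC)[:,:,::-1])
E
```

```text
False t16.17 p [ 0.4401 -0.1108  0.21  ] w0.0401 F [ 0.77  0.23 -2.52] T [-0.02 -0.    0.04]
False t16.48 p [ 0.4401 -0.1108  0.209 ] w0.0401 F [ 0.37  0.04 -2.29] T [-0.01 -0.   -0.01]
False t16.80 p [ 0.4401 -0.1108  0.208 ] w0.0401 F [ 0.56  0.14 -2.4 ] T [0.01 0.03 0.01]
False t17.12 p [ 0.4401 -0.1107  0.207 ] w0.0402 F [ 0.08  0.07 -1.8 ] T [ 0.04 -0.01  0.02]
False t17.43 p [ 0.4401 -0.1107  0.2059] w0.0401 F [-0.34  0.19 -3.12] T [0.02 0.06 0.02]
False t17.75 p [ 0.4401 -0.1108  0.205 ] w0.0399 F [ 0.49 -0.11 -2.91] T [-0.01 -0.   -0.  ]
False t18.07 p [ 0.4401 -0.1108  0.204 ] w0.0403 F [ 0.57 -0.38 -2.24] T [ 0.02 -0.04 -0.01]
False t18.38 p [ 0.4401 -0.1108  0.203 ] w0.0401 F [ 0.09 -0.22 -1.79] T [ 0.06  0.05 -0.02]
False t18.70 p [ 0.4401 -0.1108  0.202 ] w0.0398 F [ 0.08 -0.01 -2.17] T [-0.05 -0.03  0.  ]
False t19.02 p [ 0.4401 -0.1108  0.201 ] w0.0401 F [ 0.19 -0.07 -2.18] T [-0.02  0.02  0.  ]
False t19.33 p [ 0.4401 -0.1108  0.2   ] w0.0400 F [-0.93 -0.57 -1.76] T [ 0.06 -0.05 -0.  ]
False t19.65 p [ 0.4401 -0.1108  0.199 ] w0.0400 F [-0.53  0.04 -1.33] T [ 0.09  0.03 -0.01]
False t19.97 p [ 0.4401 -0.1108  0.198 ] w0.0400 F [ 0.34  0.93 -0.1 ] T [ 0.09  0.07 -0.02]
False t20.28 p [ 0.4401 -0.1108  0.197 ] w0.0399 F [0.21 1.04 1.54] T [ 0.18  0.07 -0.03]
 t20.43 p [ 0.4401 -0.1108  0.197 ] w0.0402 F [0.06 0.91 1.86] T [ 0.1  -0.   -0.05]
```

View pics/s9z.png

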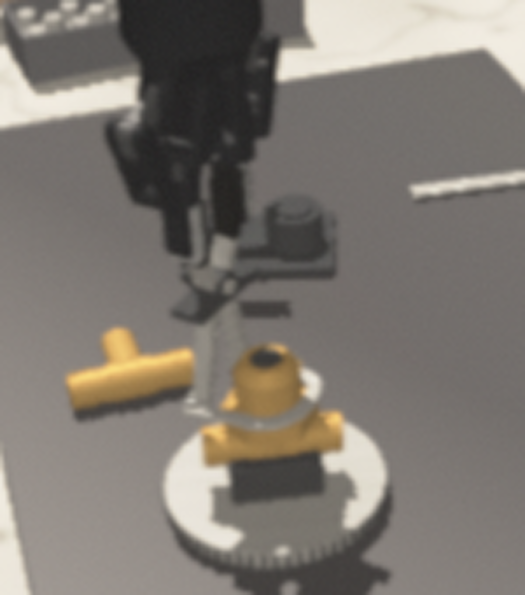

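Force rose from z≈0.1985, now about 4 N of contact. Before closing, I'll check that the ring really is at the nut (not hung on the land).

```bash
python3 - <<'E'
from meas import *
yaw=-.81
s=st(); p,d,k=snap("wrist","w10"); P,uv=cloud("w",d,k)
x,y,z,m,tt=meas(P,uv,p,s['position'],yaw,(s['position'][2]-.1034)*1e3)
c=p[uv[:,1],uv[:,0]].astype(int); br=(c[:,0]-c[:,2])>40
r=np.hypot(x-31.1,y+1.2)
for lo,hi in ((8,14),(14,17),(17,20),(20.5,22),(22,24),(24,27),(27,32)):
    q=br&(r>lo)&(r<hi)&(z>60); 
    if q.sum(): print(lo,hi,q.sum(),np.percentile(z[q],[10,50,90]).round(1))
for a in range(10,62,6):
    q=(~br)&(x>a)&(x<a+6)&(z>85)&(z<112)&(abs(y)<32)&(r>20.5)
    if q.sum(): print("ring x",a,q.sum(),np.percentile(z[q],[10,50,90]).round(1))
cv2.imwrite("pics/w10z.png",cv2.resize(p[80:240,240:410],None,fx=3.7,fy=3.7,interpolation=cv2.INTER_CUBIC)[:,:,::-1])
E
```

```text
t20.53 p [ 0.4401 -0.1108  0.197 ] w0.0402 F [-0.06  0.45  1.63] T [0.16 0.06 0.03]
ring n 422 z med 99.0 ears z 98.2
 back edge x [61.1 61.1 61.1 61.1 61.1] 1
  x 12 [-31.2 -24.9] [22.  29.1] mid -1.4
  x 18 [-30.9 -24.6] [21.6 27.9] mid -1.5
  x 24 [-30.7 -23.7] [21.4 27.2] mid -1.7
  x 30 [-31.  -23.4] [21.6 28.3] mid -0.4
  x 36 [-30.  -23.5] [22.1 28.8] mid -0.7
8 14 498 [124.5 125.4 126.2]
14 17 421 [121.7 123.7 125.4]
17 20 559 [105.5 118.7 121. ]
20.5 22 113 [94.7 95.6 96.4]
22 24 82 [ 94.6  95.6 100.3]
24 27 45 [92.2 94.2 96.4]
27 32 97 [71.2 76.3 93. ]
ring x 10 106 [97.  98.  98.9]
ring x 16 97 [97.7 98.7 99.8]
ring x 22 113 [ 98.6  99.4 100.2]
ring x 28 125 [ 98.8  99.8 100.9]
ring x 34 121 [ 99.5 100.4 101.3]
ring x 40 144 [100.1 101.  101.8]
ring x 46 190 [100.6 101.5 102.4]
ring x 52 332 [101.2 102.  103. ]
ring x 58 108 [100.7 102.3 103.3]
```

View pics/w10z.png

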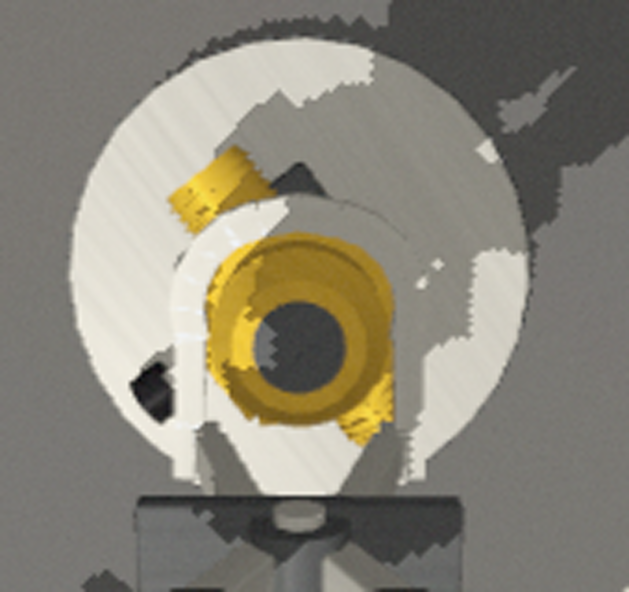

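The picture is clear: ring underside is at the nut face (nut 95.6 mm in this camera's scale), but I have pressed about 3 mm past level, so the back is ~2.5 mm high (tilt −0.09). Backing up 3 mm to level it and checking again.

```bash
cat > lev.py <<'E'
from meas import *
def level(name):
    yaw=-.81; s=st(); p,d,k=snap("wrist",name); P,uv=cloud("w",d,k)
    Ut=np.array([np.cos(yaw),np.sin(yaw),0]); Vt=np.array([-np.sin(yaw),np.cos(yaw),0])
    D=P-s['position']; x=D@Ut*1e3; y=D@Vt*1e3; z=P[:,2]*1e3
    c=p[uv[:,1],uv[:,0]].astype(int); br=(c[:,0]-c[:,2])>40; r=np.hypot(x-31.1,y+1.2)
    q=br&(r>20.5)&(r<23)&(z>88)&(z<98); nut=np.median(z[q]) if q.sum()>5 else 95.6
    q=(~br)&(x>10)&(x<62)&(abs(z-100)<12)&(abs(y)<32)&(r>20.5)
    A=np.c_[np.ones(q.sum()),x[q]-31,y[q]+1.2]; co=np.linalg.lstsq(A,z[q],rcond=None)[0]
    res=z[q]-A@co; g=abs(res)<1.5; co=np.linalg.lstsq(A[g],z[q][g],rcond=None)[0]
    print("nut %.1f"%nut,"underside-nut at axis %.2f"%(co[0]-4-nut),"slope x %.3f y %.3f"%(co[1],co[2]),"rms",np.std(res[g]).round(2),g.sum())
    return p
E
python3 - <<'E'
from lev import *
t=np.load("hover.npy")
for z in (.1985,.2005):
    t[2]=z; env.move_linear(t,feed=.01); env.wait(.15); level("l%d"%(z*1e4))
E
```

```text
t21.03 p [ 0.4401 -0.1108  0.1984] w0.0402 F [ 0.27  0.09 -0.86] T [0.05 0.01 0.01]
nut 95.4 underside-nut at axis 0.27 slope x 0.044 y -0.002 rms 0.63 1255
 t21.58 p [ 0.4401 -0.1108  0.2005] w0.0401 F [ 0.76 -0.5  -2.54] T [ 0.04  0.06 -0.04]
nut 95.4 underside-nut at axis 0.45 slope x -0.018 y -0.002 rms 0.63 1240
```

Level and just touching at z≈0.2003. Now closing in small steps, lowering slightly to cancel the pads' swing back as they open.

```bash
python3 - <<'E'
from lev import *
t=np.load("hover.npy")
t[2]=.1998; env.move_linear(t,feed=.01); level("m0")
zf=lambda w:.076-np.sqrt(.076**2-(w/2)**2)
for w in (.0425,.045,.0475):
    env.move_gripper(w); st("open")
    t[2]=.1998-(zf(w)-zf(.040)); h=env.move_linear(t,feed=.01,max_force=4); print(h); p=level("m%d"%(w*1e4))
cv2.imwrite("pics/m3z.png",cv2.resize(p[80:240,240:410],None,fx=3.7,fy=3.7,interpolation=cv2.INTER_CUBIC)[:,:,::-1])
E
```

```text
t21.88 p [ 0.4401 -0.1108  0.1998] w0.0402 F [ 0.01  0.19 -1.69] T [ 0.04 -0.01  0.02]
nut 95.4 underside-nut at axis 0.02 slope x -0.006 y -0.001 rms 0.62 1246
open t22.15 p [ 0.4401 -0.1108  0.1998] w0.0426 F [-0.68  0.36 -1.87] T [ 0.01 -0.04  0.  ]
False
 t22.40 p [ 0.4401 -0.1108  0.1994] w0.0427 F [-0.28 -0.02 -1.96] T [ 0.02  0.03 -0.06]
nut 95.3 underside-nut at axis 0.08 slope x -0.001 y -0.002 rms 0.62 1247
open t22.67 p [ 0.4401 -0.1108  0.1995] w0.0448 F [ 0.5   0.52 -2.52] T [0.03 0.05 0.04]
False
 t22.92 p [ 0.4401 -0.1108  0.1991] w0.0452 F [ 0.98  1.42 -3.11] T [-0.03  0.06 -0.03]
nut 95.4 underside-nut at axis 0.00 slope x -0.005 y -0.003 rms 0.63 1211
open t23.18 p [ 0.4401 -0.1108  0.1991] w0.0475 F [-0.35  0.19 -2.09] T [ 0.03  0.02 -0.04]
False
 t23.43 p [ 0.4401 -0.1108  0.1987] w0.0474 F [ 0.09  0.52 -1.58] T [-0.01 -0.    0.  ]
nut 95.4 underside-nut at axis -0.01 slope x 0.000 y -0.003 rms 0.62 1170
```

View pics/m3z.png

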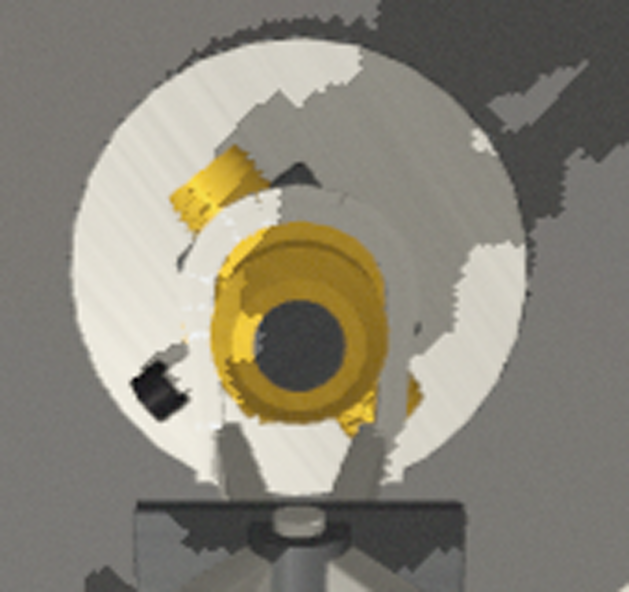

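```bash
python3 - <<'E'
from lev import *
t=np.load("hover.npy")
zf=lambda w:.076-np.sqrt(.076**2-(w/2)**2)
for w in (.050,.0525,.055,.058,.061):
    env.move_gripper(w); st("open")
    t[2]=.1998-(zf(w)-zf(.040)); h=env.move_linear(t,feed=.01,max_force=4); print(h); p=level("m%d"%(w*1e4))
cv2.imwrite("pics/m4z.png",cv2.resize(p[80:240,240:410],None,fx=3.7,fy=3.7,interpolation=cv2.INTER_CUBIC)[:,:,::-1])
E
```

```text
open t23.70 p [ 0.4401 -0.1108  0.1987] w0.0494 F [-0.47 -1.01 -2.45] T [ 0.05  0.02 -0.04]
False
 t23.95 p [ 0.4401 -0.1108  0.1982] w0.0502 F [ 0.    0.28 -2.44] T [ 0.   -0.05  0.01]
nut 95.5 underside-nut at axis -0.05 slope x -0.006 y -0.001 rms 0.63 1143
open t24.22 p [ 0.4401 -0.1108  0.1983] w0.0524 F [ 0.8   0.25 -1.88] T [ 0.03 -0.06 -0.02]
False
 t24.47 p [ 0.4401 -0.1107  0.1978] w0.0525 F [ 0.12 -0.22 -1.82] T [-0.   -0.04 -0.03]
nut 95.2 underside-nut at axis 0.27 slope x -0.007 y -0.001 rms 0.62 1089
open t24.73 p [ 0.4401 -0.1107  0.1978] w0.0552 F [-1.02  0.1  -2.52] T [ 0.07  0.   -0.02]
False
 t24.98 p [ 0.4401 -0.1108  0.1973] w0.0552 F [-0.59 -0.09 -2.13] T [-0.    0.09 -0.07]
nut 95.6 underside-nut at axis 0.01 slope x -0.012 y -0.003 rms 0.61 1012
open t25.25 p [ 0.4401 -0.1108  0.1973] w0.0578 F [-0.02 -0.07 -1.55] T [0.06 0.05 0.02]
False
 t25.50 p [ 0.4401 -0.1107  0.1967] w0.0581 F [ 0.32  0.46 -1.7 ] T [ 0.08 -0.    0.02]
nut 95.6 underside-nut at axis 0.13 slope x -0.017 y -0.002 rms 0.62 808
open t25.77 p [ 0.4401 -0.1108  0.1967] w0.0611 F [-0.4   0.05 -1.72] T [-0.01  0.05  0.01]
False
 t26.02 p [ 0.4401 -0.1108  0.1961] w0.0605 F [-0.   -0.76 -0.58] T [ 0.02 -0.08 -0.  ]
nut 95.6 underside-nut at axis 0.35 slope x -0.023 y -0.002 rms 0.58 742
```

View pics/m4z.png

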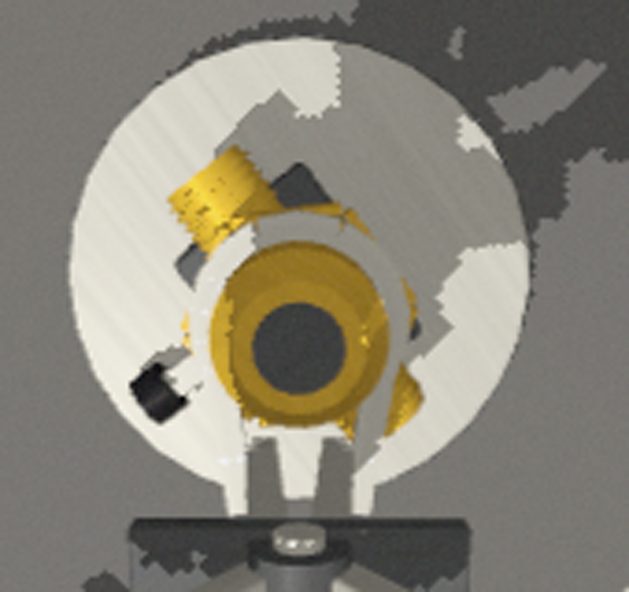

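Ring has closed around the spigot, ears together at (232,490)/(368,490) in the crop; the blades still stand close to them. Opening to 66 mm and testing a gentle lift.

```bash
python3 - <<'E'
from lev import *
t=np.load("hover.npy")
zf=lambda w:.076-np.sqrt(.076**2-(w/2)**2)
for w in (.0635,.0658):
    env.move_gripper(w); st("open")
    t[2]=.1998-(zf(w)-zf(.040)); h=env.move_linear(t,feed=.01,max_force=4); print(h); p=level("m%d"%(w*1e4))
np.save("hover2.npy",t)
cv2.imwrite("pics/m5z.png",cv2.resize(p[80:260,230:420],None,fx=3.3,fy=3.3,interpolation=cv2.INTER_CUBIC)[:,:,::-1])
p2,d2,k2=snap("side","s11");cv2.imwrite("pics/s11z.png",cv2.resize(p2[130:300,200:350],None,fx=3.5,fy=3.5,interpolation=cv2.INTER_CUBIC)[:,:,::-1])
E
```

```text
open t26.28 p [ 0.4401 -0.1108  0.1961] w0.0636 F [-0.22 -0.46 -2.2 ] T [-0.   -0.01 -0.02]
False
 t26.53 p [ 0.4401 -0.1108  0.1955] w0.0634 F [-0.29 -1.13 -1.67] T [-0.03 -0.03 -0.05]
nut 95.6 underside-nut at axis 0.35 slope x -0.023 y -0.002 rms 0.61 760
open t26.80 p [ 0.4401 -0.1108  0.1955] w0.0658 F [ 0.68 -0.64 -2.27] T [0.02 0.01 0.02]
False
 t27.05 p [ 0.4401 -0.1107  0.195 ] w0.0659 F [-0.31  0.76 -2.01] T [ 0.06 -0.01 -0.03]
nut 95.6 underside-nut at axis 0.37 slope x -0.024 y 0.000 rms 0.63 763
```

View pics/m5z.png

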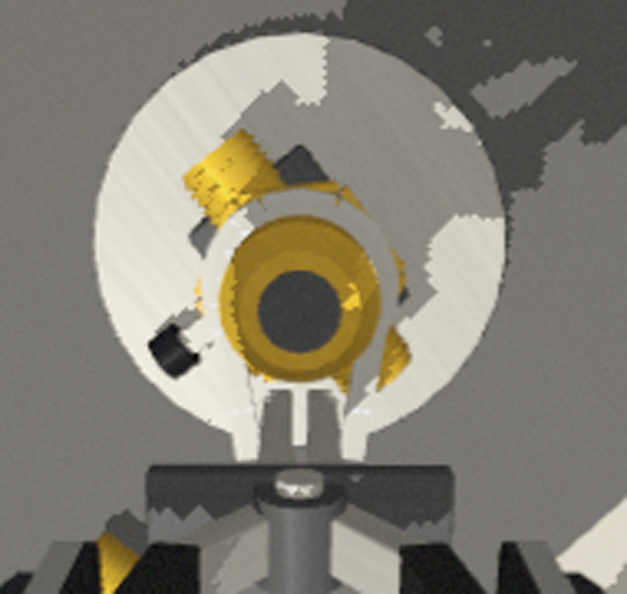

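View pics/s11z.png

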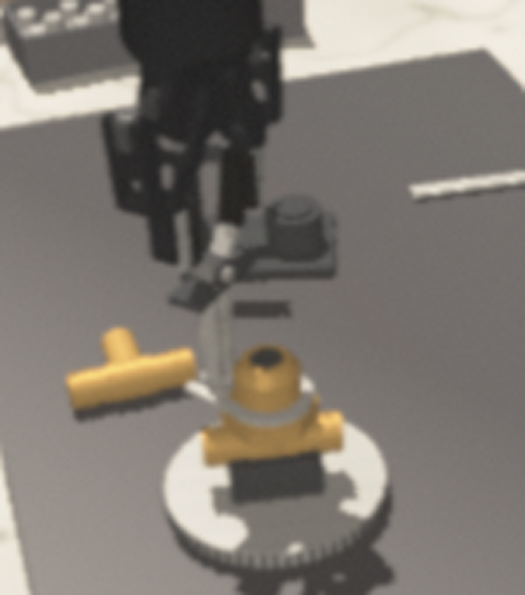

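Shut blades stand free inside the gap and the wrist still carries the pliers' weight. Gentle guarded lift.

```bash
python3 - <<'E'
from lev import *
t=np.load("hover2.npy"); z0=t[2]
h=False
for dz in (.004,.010,.018):
    t[2]=z0+dz; h=env.move_linear(t,feed=.025,max_force=2.5); s=st(str(h))
    if h: break
p,d,k=snap("wrist","w12"); cv2.imwrite("pics/w12z.png",cv2.resize(p[80:260,230:420],None,fx=3.3,fy=3.3,interpolation=cv2.INTER_CUBIC)[:,:,::-1])
p2,d2,k2=snap("side","s12");cv2.imwrite("pics/s12z.png",cv2.resize(p2[130:300,200:350],None,fx=3.5,fy=3.5,interpolation=cv2.INTER_CUBIC)[:,:,::-1])
E
```

```text
False t27.46 p [ 0.4402 -0.1108  0.1992] w0.0659 F [ 0.4   0.33 -1.09] T [0.   0.05 0.04]
False t27.85 p [ 0.4402 -0.1108  0.2051] w0.0660 F [-0.01  0.4  -2.18] T [0.02 0.04 0.01]
False t28.32 p [ 0.4402 -0.1108  0.2131] w0.0660 F [-0.88  0.64 -3.01] T [-0.02 -0.02  0.05]
```

View pics/w12z.png

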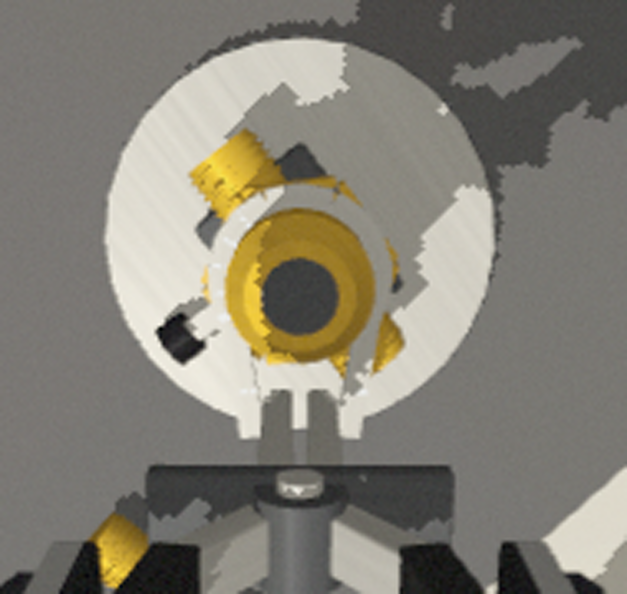

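View pics/s12z.png

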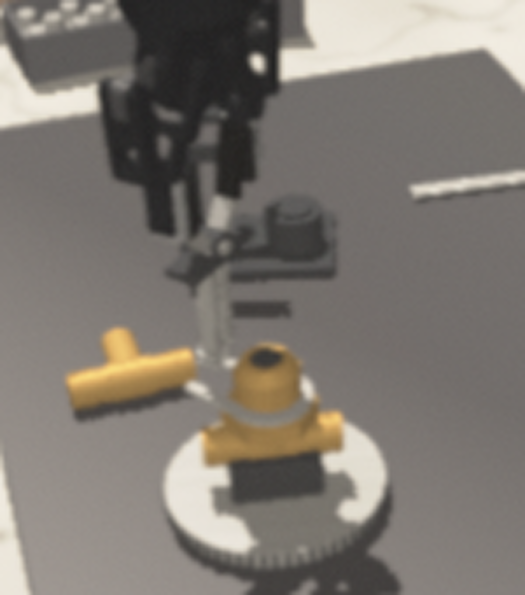

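The pliers came out and the ring stayed flat in the groove. Firming the hold, raising, and measuring how the pliers sit in the fingers.

```bash
python3 - <<'E'
from lev import *
t=np.load("hover2.npy"); s=env.sense(); p=s['position']
env.move_linear([p[0],p[1],.27],feed=.12); 
env.move_gripper(.060); env.wait(.1); s=st()
p,d,k=snap("wrist","w13"); np.savez("w13.npz",p=p,d=d,E=k['extrinsics'],pos=s['position'])
P,uv=cloud("w",d,k); yaw=-.81
def bar(P,pos,yaw,zlo,zhi,tag):
    Ut=np.array([np.cos(yaw),np.sin(yaw),0]); Vt=np.array([-np.sin(yaw),np.cos(yaw),0])
    D=P-pos; x=D@Ut*1e3; y=D@Vt*1e3; z=D[:,2]*1e3
    for ylo,ylab in ((-32,-12),(-12,12),(12,32)):
        q=(y>ylo)&(y<ylab)&(z>zlo)&(z<zhi)&(abs(x)<22)
        if q.sum()<5: continue
        h=[(a,np.median(z[q&(x>=a)&(x<a+2)]).round(1)) for a in range(-16,20,2) if (q&(x>=a)&(x<a+2)).sum()>1]
        print(tag,ylo,h)
    q=(z>zlo)&(z<zhi)&(x>7)&(x<14); print(" y extents front",np.percentile(y[q],[0,2,98,100]).round(1),"x max",x[(abs(y)<28)&(z>zlo)&(z<zhi)&(x<22)].max().round(1))
bar(P,s['position'],yaw,-45,-10,"now")
w=np.load("w6.npz"); kk=dict(k); kk['extrinsics']=w['E']; Q,_=cloud("w",w['d'],kk); bar(Q,w['pos'],yaw,-45,-10,"w6")
w=np.load("w1.npz"); kk=dict(k); kk['extrinsics']=w['E']; Q,_=cloud("w",w['d'],kk); bar(Q,REST,YAW,-14,20,"w1 rel REST")
E
```

```text
t29.38 p [ 0.4399 -0.1107  0.2697] w0.0600 F [ 0.59 -0.35 -2.89] T [-0.    0.01 -0.01]
now -32 [(-8, np.float64(-22.9)), (-6, np.float64(-23.2)), (-4, np.float64(-23.4)), (-2, np.float64(-23.5)), (0, np.float64(-23.6)), (2, np.float64(-23.6)), (4, np.float64(-23.2)), (6, np.float64(-23.5)), (8, np.float64(-23.7)), (10, np.float64(-25.5))]
now -12 [(-10, np.float64(-12.6)), (-8, np.float64(-12.5)), (-6, np.float64(-11.9)), (-4, np.float64(-11.9)), (-2, np.float64(-11.9)), (0, np.float64(-12.0)), (2, np.float64(-12.3)), (4, np.float64(-13.2)), (6, np.float64(-13.9)), (8, np.float64(-18.1)), (10, np.float64(-23.9))]
now 12 [(-6, np.float64(-23.5)), (-4, np.float64(-23.4)), (-2, np.float64(-23.5)), (0, np.float64(-23.7)), (2, np.float64(-23.5)), (4, np.float64(-23.6)), (6, np.float64(-23.7)), (8, np.float64(-23.8)), (10, np.float64(-25.2))]
 y extents front [-30.6 -29.   27.3  28.5] x max 11.4
w6 -32 [(-8, np.float64(-31.7)), (-6, np.float64(-31.0)), (-4, np.float64(-31.0)), (-2, np.float64(-31.2)), (0, np.float64(-30.9)), (2, np.float64(-31.0)), (4, np.float64(-31.0)), (6, np.float64(-3
[... 893 characters left out ...]
(12, np.float64(-10.1)), (14, np.float64(-12.9))]
w1 rel REST -12 [(-12, np.float64(0.3)), (-10, np.float64(6.6)), (-8, np.float64(6.9)), (-6, np.float64(6.9)), (-4, np.float64(7.7)), (-2, np.float64(7.7)), (0, np.float64(7.1)), (2, np.float64(7.5)), (4, np.float64(7.2)), (6, np.float64(4.5)), (8, np.float64(2.7)), (10, np.float64(-3.8))]
w1 rel REST 12 [(-12, np.float64(-5.4)), (-6, np.float64(14.5)), (-4, np.float64(15.7)), (-2, np.float64(16.1)), (0, np.float64(15.2)), (2, np.float64(-3.2)), (4, np.float64(-4.1)), (6, np.float64(-3.8)), (8, np.float64(-4.0)), (10, np.float64(-5.4)), (12, np.float64(-10.7)), (14, np.float64(-12.0))]
 y extents front [-294.9 -288.5   34.7   36. ] x max 14.5
```

View pics/w13.png

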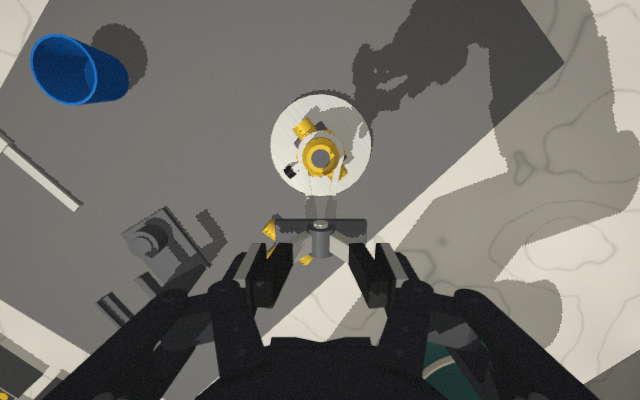

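Bar is level in the fingers, pin ≈20 mm below TCP, x≈0. Moving above the fork and partly lowering for an alignment check.

```bash
python3 - <<'E'
from lev import *
g=REST.copy()+.0003*U; g[2]=.268
env.move_to(g,down(YAW)); env.wait(.1); s=st()
print(env.move_linear([g[0],g[1],.200],feed=.08,max_force=3)); 
print(env.move_linear([g[0],g[1],.176],feed=.05,max_force=3)); env.wait(.1); s=st()
p,d,k=snap("wrist","w14"); np.savez("w14.npz",p=p,d=d,E=k['extrinsics'],pos=s['position'])
P,uv=cloud("w",d,k)
D=P-s['position']; x=D@U*1e3; y=D@V*1e3; z=D[:,2]*1e3
q=(abs(z+23.5)<2)&(x>4)&(x<13)&(abs(y)<35); print("bar y",np.percentile(y[q],[0,2,98,100]).round(1))
zc=(P[:,2]*1e3)
for lo,hi in ((118,124),(124,129),(129,136)):
    q=(zc>lo)&(zc<hi)&(abs(x)<45)&(abs(y)<50)&(z<-27); print(lo,q.sum(), np.percentile(x[q],[2,98]).round(1) if q.sum() else"",np.percentile(y[q],[0,2,98,100]).round(1) if q.sum() else "")
cv2.imwrite("pics/w14z.png",cv2.resize(p[130:290,230:410],None,fx=3.7,fy=3.7,interpolation=cv2.INTER_CUBIC)[:,:,::-1])
p2,d2,k2=snap("side","s14");cv2.imwrite("pics/s14z.png",cv2.resize(p2[110:230,210:320],None,fx=4.5,fy=4.5,interpolation=cv2.INTER_CUBIC)[:,:,::-1])
E
```

```text
t30.58 p [0.515  0.1498 0.2681] w0.0604 F [ 0.78 -0.24 -1.93] T [ 0.01 -0.02 -0.05]
False
False
 t32.32 p [0.515  0.1511 0.1763] w0.0598 F [-0.18 -0.5  -2.08] T [-0.01  0.02 -0.03]
bar y [-30.6 -29.7  27.9  28.7]
118 271 [-34.4  14.3] [-37.4 -35.4  34.7  36.4]
124 1341 [-44.6  14.1] [-37.2 -33.4  32.3  36.3]
129 517 [-21.4  14. ] [-37.5 -37.3  36.4  36.6]
```

View pics/w14z.png

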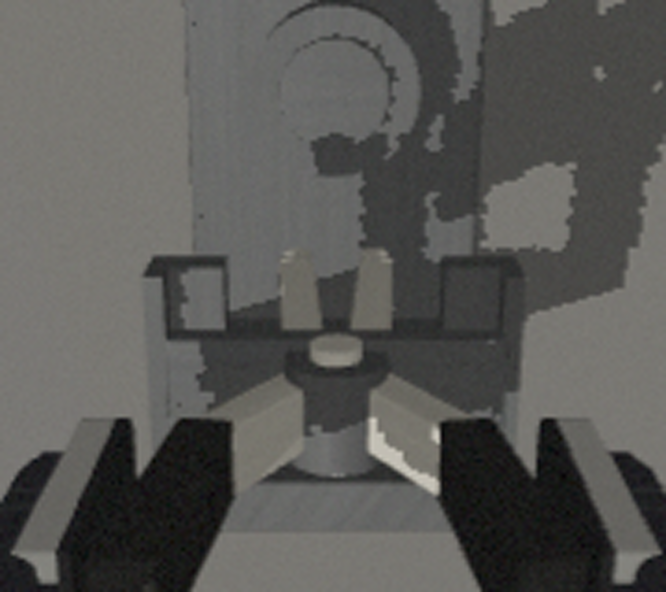

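View pics/s14z.png

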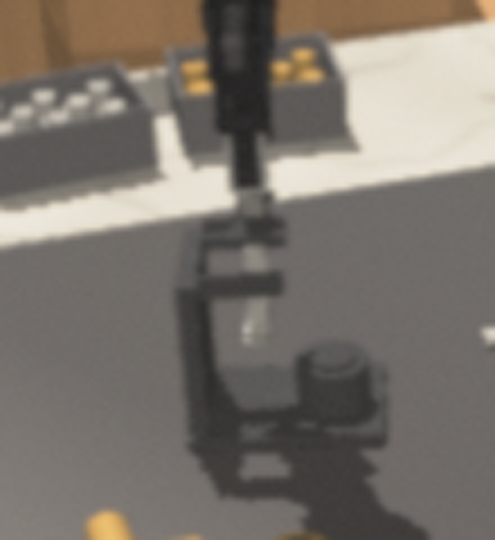

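Bar is centred between the cheeks within 0.5 mm. Lowering onto the fork by feel.

```bash
python3 - <<'E'
from lev import *
s=env.sense(); g=s['position']+.0005*V
print(env.move_linear([g[0],g[1],.161],feed=.03,max_force=3)); st()
z=.161
while z>.148:
    z-=.001
    h=env.move_linear([g[0],g[1],z],feed=.01,max_force=2.5); s=st(str(h))
    if h or s['wrist_force'][2]>1: break
p2,d2,k2=snap("side","s15");cv2.imwrite("pics/s15z.png",cv2.resize(p2[110:230,210:320],None,fx=4.5,fy=4.5,interpolation=cv2.INTER_CUBIC)[:,:,::-1])
E
```

```text
False
 t33.07 p [0.5152 0.1516 0.161 ] w0.0602 F [ 1.04  0.41 -1.89] T [-0.01 -0.05 -0.02]
False t33.32 p [0.5152 0.1516 0.1601] w0.0604 F [-0.04 -0.48 -2.58] T [-0.02 -0.09  0.05]
False t33.57 p [0.5152 0.1516 0.159 ] w0.0601 F [-0.47  1.09 -2.29] T [ 0.06 -0.04  0.02]
False t33.82 p [0.5152 0.1516 0.1579] w0.0601 F [-0.39 -0.04 -1.86] T [-0.03 -0.04 -0.02]
False t34.07 p [0.5151 0.1516 0.1569] w0.0601 F [-0.15 -0.25 -2.22] T [ 0.   -0.06 -0.05]
False t34.32 p [0.5152 0.1516 0.156 ] w0.0603 F [-0.06 -0.03 -1.86] T [-0.02  0.03 -0.01]
False t34.57 p [0.5153 0.1516 0.1552] w0.0600 F [-1.41 -0.91  2.09] T [-0.03  0.07  0.01]
```

View pics/s15z.png

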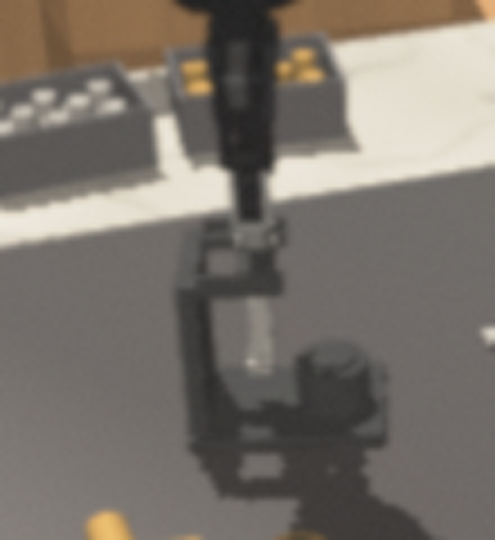

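Contact at the predicted height. Releasing gradually.

```bash
python3 - <<'E'
from lev import *
s=env.sense(); g=s['position']
for w in (.064,.068,.072):
    env.move_gripper(w); s=st("open")
    if w<.07 and s['wrist_force'][2]<1.5: env.move_linear([g[0],g[1],s['position'][2]-.001],feed=.01,max_force=2); st("low")
env.move_gripper(.085); env.wait(.2); st()
p,d,k=snap("wrist","w16"); cv2.imwrite("pics/w16z.png",cv2.resize(p[130:330,200:440],None,fx=3,fy=3,interpolation=cv2.INTER_CUBIC)[:,:,::-1])
E
```

```text
open t34.83 p [0.5151 0.1516 0.1549] w0.0641 F [-0.32  0.3  -1.58] T [-0.01 -0.03 -0.08]
low t35.10 p [0.5152 0.1516 0.1537] w0.0643 F [-0.6   0.26 -1.63] T [ 0.06  0.   -0.02]
open t35.32 p [0.5153 0.1516 0.1539] w0.0683 F [-0.42  1.53 -1.81] T [-0.05  0.04  0.04]
low t35.57 p [0.5152 0.1516 0.1528] w0.0679 F [-0.32 -0.57 -1.42] T [ 0.01 -0.05  0.02]
open t35.78 p [0.5154 0.1516 0.153 ] w0.0717 F [ 0.15  0.19 -0.43] T [-0.02  0.03  0.03]
 t36.27 p [0.5153 0.1516 0.1528] w0.0852 F [ 0.54 -0.34 -0.38] T [0.08 0.02 0.03]
```

View pics/w16z.png

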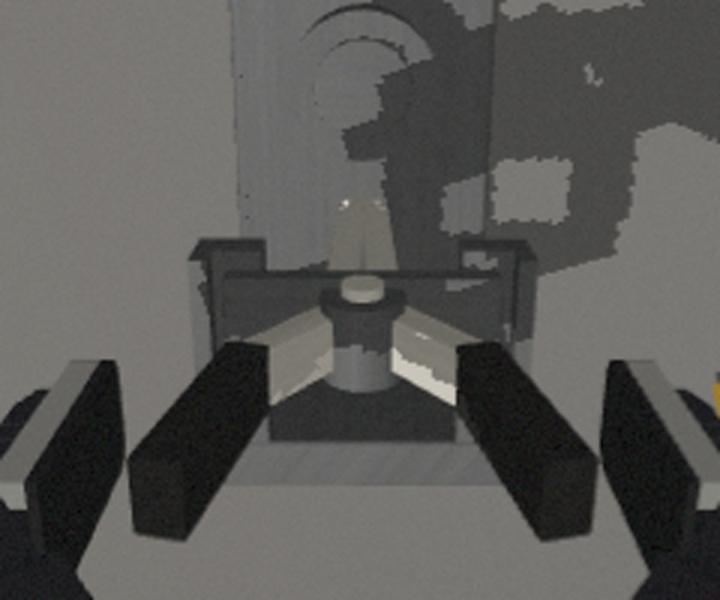

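Fingers are free of both handles, and the bar rests between the cheeks. Withdrawing upward and doing final checks of pliers and ring.

```bash
python3 - <<'E'
from lev import *
s=env.sense(); g=s['position']
print(env.move_linear(g+[0,0,.03],feed=.05,max_force=3)); print(env.move_linear([.505,.158,.29],feed=.15)); st()
p,d,k=snap("wrist","w17"); P,_=cloud("w",d,k)
q=P[(abs(P[:,0]-.515)<.03)&(abs(P[:,1]-.157)<.05)&(P[:,2]>.185)&(P[:,2]<.205)]
def hand(q,tag):
    w,v=np.linalg.eigh(np.cov(q[:,:2].T)); t=q[:,:2]@v[:,1]; mid=(np.percentile(t,2)+np.percentile(t,98))/2
    print(tag,len(q),(mid*v[:,1]+np.median(q[:,:2]@v[:,0])*v[:,0]).round(4),"zmax",q[:,2].max().round(4),"med",np.median(q[:,2]).round(4))
hand(q,"handles w")
D=P-REST; x=D@U*1e3;y=D@V*1e3;z=D[:,2]*1e3; b=(abs(z+4)<5)&(x>5)&(x<11)&(abs(y)<26)&(abs(y)>10); print("bar top rel rest",np.median(z[b]).round(1))
env.move_to([.43,-.10,.30],down(-.81)); env.wait(.2); st()
p,d,k=snap("wrist","w18"); P,uv=cloud("w",d,k)
m=(np.hypot(P[:,0]-.4605,P[:,1]+.1337)<.075)&(P[:,2]>.093)&(P[:,2]<.106); c=p[uv[:,1],uv[:,0]].astype(int); m&=(c[:,0]-c[:,2])<40
Q=P[m]*1e3; far=Q[np.hypot(Q[:,0]-460.5,Q[:,1]+133.7)<27.]
r=least_squares(lambda v:np.hypot(far[:,0]-v[0],far[:,1]-v[1])-21.6,[460,-134],loss='soft_l1',f_scale=2); print("ring centre",r.x.round(1),len(far))
A=np.c_[np.ones(len(Q)),Q[:,0]-460.5,Q[:,1]+133.7]; co=np.linalg.lstsq(A,Q[:,2],rcond=None)[0]; print("ring plane top",co.round(3),len(Q))
cv2.imwrite("pics/w18z.png",cv2.resize(p[60:240,230:430],None,fx=3.3,fy=3.3,interpolation=cv2.INTER_CUBIC)[:,:,::-1])
p2,d2,k2=snap("side","s18"); P2,_=cloud("s",d2,k2); hand(P2[(abs(P2[:,0]-.515)<.03)&(abs(P2[:,1]-.157)<.05)&(P2[:,2]>.17)&(P2[:,2]<.205)],"handles side")
cv2.imwrite("pics/s18z.png",cv2.resize(p2[120:300,210:340],None,fx=3.3,fy=3.3,interpolation=cv2.INTER_CUBIC)[:,:,::-1])
E
```

```text
False
False
 t37.94 p [0.5048 0.1579 0.2892] w0.0851 F [ 0.13 -0.12  0.1 ] T [-0.03  0.03  0.01]
handles w 378 [0.5144 0.1507] zmax 0.1932 med 0.1909
bar top rel rest -4.5
 t39.24 p [ 0.4304 -0.0992  0.2998] w0.0851 F [ 0.4  -0.06  0.18] T [0.01 0.07 0.02]
ring centre [ 461.1 -134.7] 435
ring plane top [ 9.9971e+01 -1.6000e-02  1.5000e-02] 682
handles side 110 [0.5119 0.1479] zmax 0.196 med 0.1834
```

View pics/w18z.png

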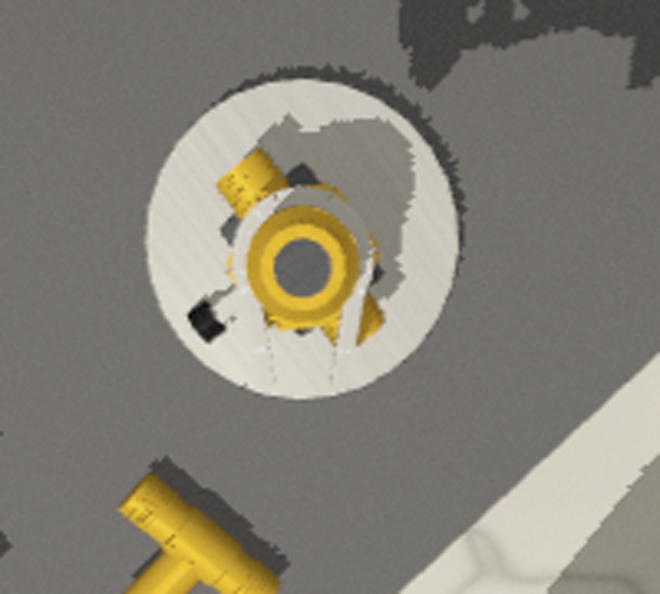

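View pics/s18z.png

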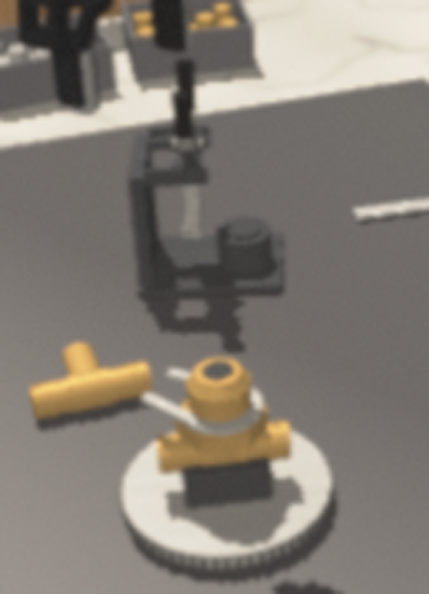

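View pics/w17.png

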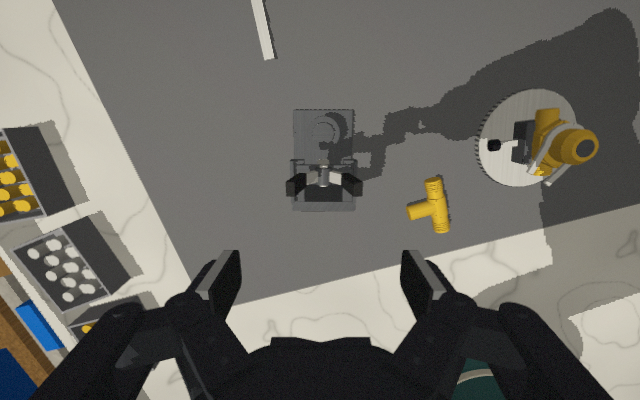

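The ring is closed and centred in the groove, nearly level, with its ears close together. The pliers hang just as they did at the start. Handing in.

```bash
python3 - <<'E'
from h import *
env.sign_off(); print(env.sense()["time_s"])
E
```

```text
the job is handed in; nothing more can be done
the job is handed in; nothing more can be done
```

The ring is closed in the tee's groove, the empty pliers hang back in their fork, and I handed the job in at about 39 s of the 72 s allowed. It gives no verdict, so the results below are my own last measurements.

**What I did:**
- I spread the ring to about 0.22 rad (estimated), with 40 mm over the handles.
- I took it out below the prongs and lowered it over the spigot until it met the nut.
- I let it close in small steps, then lifted the shut pliers out and hung them back up.

**Last checks:**
- **Ring:** its centre is about 1 mm from the spigot's axis and its tilt is about 0.02 rad. Its underside lies within about 0.5 mm of the nut face, and its ears are back together as in the closed ring.
- **Pliers:** the handles are within about 1 mm of where they started in the wrist camera. The bar top reads 0.5 mm lower than before, and the bar lies between the fork's cheeks.
- **Robot:** the gripper was open, touching nothing, with wrist force near zero.
- **Other things:** I never approached the caliper, magnifier, cup or spare tee. I did not measure their positions again at the end.

**What disagreed:**
- **Contact height:** I felt contact about 4 mm lower than the camera predicted and pressed about 3 mm past level, with about 4 N of contact. The ring tipped about 0.09 rad, so I backed up until it measured level before closing it.
- **Camera offsets:** the wrist camera reads about 1.5 mm low in height against the other two. The side camera put the handles 2 mm nearer the robot and 0.7 mm to the right of their first reading. I put that down to measuring a different part of the handles.

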